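# Set out the four weld tests for inspection

## Task

Set the four finished test welds that lie in front of the stands out for inspection, each on the stand made for it: the T-joint foot down and the steel block upright, each fully home between the dowels of its own stand, and the short pipe standing flat over the round spigot. Let the lap joint go flat and lengthwise on the inclined rest, so that it slides down between the guides and ends lying against the stop.

Things in the scene. Friction and masses are not known exactly. Their poses are not given: they have to be found in the camera images.
- tee_piece: Finished T-joint test weld, dark rusty steel: a flat foot 50 x 90 x 6 mm (x, y, z) and an upright web 6 mm thick (x -3 to 3), 88 mm long (along y), its top 51 mm above the underside. Stands foot down. 0.42 to 0.62 kg. Origin: centre of the foot's underside, z up. Either way round will do.
- lap_piece: Finished lap-joint test weld, dark steel: two 6 mm strips overlapping, 44 x 108 x 12 mm (x, y, z) overall; lower strip x -22 to 18, y -46 to 54, upper strip x -18 to 22, y -54 to 1. Lies flat, lower strip down. 0.37 to 0.55 kg. Origin: centre of the outline, at the underside, z up. Either end may lead.
- block_piece: Finished bead-on-block test weld: solid dark steel block 42 x 32 mm (x, y), 35 mm high, with a thin weld bead on its top face (to 40 mm). 0.30 to 0.44 kg. Origin: centre of the underside, z up. Either way round will do.
- pipe_piece: Finished pipe test weld: short rusty pipe standing upright, open at both ends, 104 mm outside diameter (109 at the weld round its middle), 72 mm high, wall from radius 41 to 52 mm; can be taken by the wall, one finger in the bore. The pipes at the far edge of the table are not meant. 0.58 to 0.86 kg. Origin: on the axis at the underside, z up; turn about z is free.
- tee_stand: Fixed stand for the T-joint, a light metal plate 96 x 136 x 8 mm (x, y, z) with eight bright dowels 10 mm thick, 16 mm above the plate, upper 8 mm tapered: at x = +-35, y = +-30 and at x = +-13, y = +-55 mm. Between them a 60 x 100 mm bay (x, y) for the foot, 5 mm play a side. Origin: centre of the plate's underside on the table, z up; the plate's top is z = 8 mm.
- block_stand: Fixed stand for the block, a light metal plate 100 x 90 x 8 mm (x, y, z) with eight dowels 10 mm thick, 16 mm above the plate, upper 8 mm tapered: at x = +-31, y = +-12 and at x = +-18, y = +-26 mm. Between them a 52 x 42 mm bay (x, y), 5 mm play a side; the block's long side goes along x. Origin: centre of the plate's underside, z up; the plate's top is z = 8 mm.
- pipe_stand: Fixed stand for the pipe, a round light metal plate 124 mm across, 8 mm thick, with a central steel spigot 66 mm across for 8 mm above the plate, tapering to 48 mm at 18 mm above it, and a screw head 6 mm higher. The pipe goes over the spigot, 8 mm play a side, down onto the plate. Origin: centre of the plate's underside, z up; the plate's top is z = 8 mm.
- slope_rest: Fixed inclined rest for the lap joint. Base 176 x 84 mm (x, y), smooth slide 84 mm wide, 172 mm long, falling 25 degrees towards -x to a stop bar 19 mm high. u mm up the slope from the stop is x = -78 + 0.906 u, z = 26 + 0.423 u. Guides 14 mm high at y = +-28, flared to +-38 by u = 82. A piece let go with its middle at u = 105 slides home. Origin: under the base's centre, z up.
- slope_seat (a point): The point on the slide where the middle of the lap joint's underside lies when it rests against the stop, its length up the slope: u = 54 mm (x = -29, y = 0, z = 49 mm in slope_rest's frame).

How it is judged:
By the outcome, as a careful person would: the job done as asked, in the order asked, and still so for the second after the job is handed in, with the robot touching nothing.
It also fails if it takes over 122 s, if anything falls off the work surface, if the arm or the gripper's body presses on something with over 40 N, if the wrist force passes 120 N, or if a joint passes its speed limit or range.

## Robot

A 6-joint arm with a two-finger parallel gripper is mounted at the origin on a cart in front of the work surface, level with it; the furniture and walls round the work are solid. World frame = base frame: x ahead of the robot, y to its left, z up, the work surface at z = 0. Lengths are in m, angles in rad, forces in N, time in s.
With the tool pointing down it reaches from about 0.35 to 0.775 m from the base axis. Payload 7.3 kg.
Tool frame: the origin (TCP) lies at the very end of the fingers, on their centre line; the grasp point (between the pads) lies 19 mm behind it (robot.tcp_to_grasp is the z of the grasp point in the tool frame, in m); z points along the fingers, y is the line along which they close (so a half turn about z gives the same grasp; the last joint's range is limited). The gripper opens to 92 mm and grips with 3 to 60 N. Pads are 19 mm wide; open, the fingers measure 130 mm over their backs; the gripper's body (75 mm by 190 mm) begins 47 mm behind the grasp point.
Start: joints at [1.008, 0.342, 1.524, -0, 1.275, -0.146], TCP at [0.213, 0.48, 0.227] pointing down, gripper open.
Joint ranges: [-2.53, 2.53], [-0.77, 2.02], [0.04, 2.7], [-1, 4.14], [0.28, 2.66], [-3.11, 3.11]. Speed limits (rad/s): [2.57, 2.57, 3.14, 3.14, 3.14, 3.14].

## Interface

Orientations are given as [roll, pitch, yaw] about the fixed x, y, z axes, in that order (R = Rz(yaw) Ry(pitch) Rx(roll)).
In Python, from cell import monitor, read_camera, get_calibration, job, robot gives the robot as it stands. The module is installed in compiled form; this text tells all that it offers.
- The arm moves only by the tool send_rows, never from a script. Its argument "targets" is a list of rows, each an object with "translation": the shift along the tool's x, y, z in cm, a list of three; "spin": the turn about the tool's z in degrees; "jaw": the opening, from 0 (shut) to 1 (fully open). A call has exactly 5 rows; each row is the pose to reach, as a shift and turn from the pose commanded when the call began, along the tool's axes at that moment; what a row does not reach only later rows make up. A row lasts 1/10 s, in which the tool goes at most 50 mm and 8.59 degrees, less where a joint would pass 70% of its speed; a pose out of reach is approached as far as the arm can. A call with a gripper value outside its range is refused whole. The fingers move at their own pace and stop on an object; "force" is the grip in N (left out, the last holds). Time passes only in rows, so rows that repeat a pose let the fingers close, or fill a call up. It gives the time, the measured TCP pose, the force, the opening and the grip force at its end, in the units of the state.
- monitor.observe(): the state, without advancing time (a new reading comes with each control period).
- read_camera(name): name is "side" or "top"; returns (picture, depth): 420x560x3 uint8, red, green, blue; 420x560 float32, m along the optical axis (not along the pixel's ray), 0 where there is no reading.
- get_calibration(name): a dict with "intrinsics" (3x3 intrinsics, pixels), "D" ([k1, k2, p1, p2, k3] as OpenCV has them; the pictures are not rectified), "origin" and "orientation" of the camera in the world. Camera axes: x right, y up, looking along -z (the intrinsics and any distortion apply to the point x, -y, -z); pixel columns grow to the right and rows downward; lengths in m; the calibration is good to about 2 mm. A picture is of the moment at which its call begins. get_calibration takes no time and is no camera call.
- job.hand_in(): hands the job in; it is judged then, once.
The state is a dict: "time": time; "qpos": joint angles; "qvel": joint speeds; "joint_efforts": joint torques, N m; "tool_pos": TCP position; "tool_rot": TCP orientation; "contact_force": force on the tool from outside, world axes, zero at the start; "torque": the same for the moment, N m; "opening": finger opening in m; "grip_force": force on a finger pad.
Only numpy, scipy, OpenCV 4.12 (cv2) and the standard library are available. Lean on these libraries where they do the work, as an engineer would, in place of code of your own. Each camera call takes 0.05 s, during which the arm holds its last target. There are 200 camera calls.

## Working session

There is one attempt and no reset: what is moved stays moved. The work goes in short steps, Python scripts to look and compute and a tool call to move; the robot and the scene stay as the last step left them, time stands still between calls to the robot, and variables do not carry over. Pictures are saved under pics/ and viewed, at most 16 in all, crops included, and the job is handed in when it is done.

Besides the shell and the picture viewer there is one more tool, called after "Call:" as name(argument=value, ...) on one line, values as JSON. send_rows: Moves the arm, as the interface text tells. Its arguments: {"type":"object","properties":{"targets":{"type":"array"},"force":{"type":"number"}},"required":["targets"]}

```bash
mkdir -p pics
cat > h.py <<'E'
import numpy as np, cv2
from cell import monitor, read_camera, get_calibration, job, robot
from scipy.spatial.transform import Rotation as R
E
python3 - <<'E'
from h import *
for n in("side","top"):
    p,d=read_camera(n); np.savez(f"{n}0.npz",p=p,d=d)
    cv2.imwrite(f"pics/{n}0.png",p[:,:,::-1]); print(n,get_calibration(n),(d>0).mean(),d[d>0].min())
print(monitor.observe(), robot.tcp_to_grasp)
E
```

```text
side {'intrinsics': array([[415.63184637,   0.        , 284.95430643],
       [  0.        , 415.63184637, 207.70063767],
       [  0.        ,   0.        ,   1.        ]]), 'D': array([-0.02942102,  0.        ,  0.        ,  0.        ,  0.        ]), 'origin': array([ 0.29546859, -0.74104951,  0.49136078]), 'orientation': array([ 1.15581157, -0.01071928, -0.19982443])} 0.9788350340136054 0.26641148
top {'intrinsics': array([[383.90998059,   0.        , 279.09200429],
       [  0.        , 383.90998059, 204.95960273],
       [  0.        ,   0.        ,   1.        ]]), 'D': array([-0.00054888,  0.        ,  0.        ,  0.        ,  0.        ]), 'origin': array([0.3324915 , 0.1629931 , 0.91781155]), 'orientation': array([ 0.21470037,  0.00391026, -1.58970235])} 0.9960119047619047 0.3181746
{'time': 0.1, 'qpos': array([ 1.00803248e+00,  3.42650824e-01,  1.52491185e+00, -2.49283440e-05,
        1.27542057e+00, -1.45994813e-01]), 'qvel': array([ 0.0003305 , -0.00140108, -0.00165382, -0.00090727,  0.00229304,
       -0.00104306]), 'joint_efforts': array([ 1.49301395e-03, -4.32006884e+01, -2.44693208e+01,  7.20381830e-02,
        5.26355300e-02, -1.54332389e-05]), 'tool_pos': array([0.21231081, 0.47975454, 0.22611899]), 'tool_rot': array([-3.14021339e+00, -1.78713429e-04,  2.72483077e+00]), 'contact_force': array([ 0.30503754, -0.62690321, -0.18437318]), 'torque': array([ 0.02328208, -0.04709287, -0.03839653]), 'grip_force': 0.0, 'opening': 0.09154024120689934} -0.0188
```

View pics/top0.png

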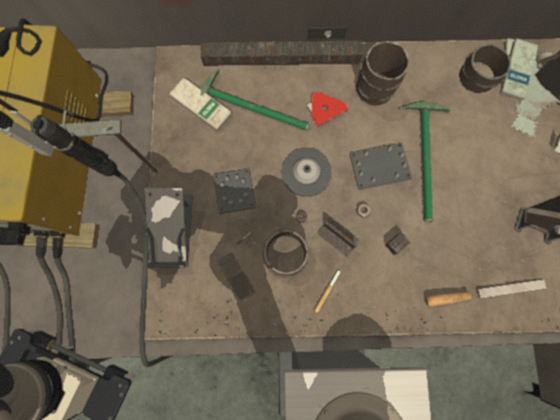

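View pics/side0.png

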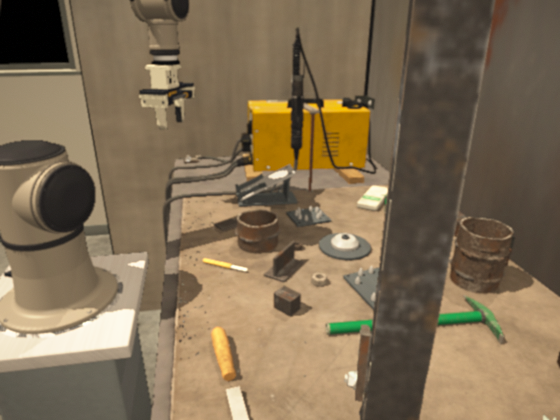

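The top view has image-up as +x and image-left as +y. It shows the slope rest at (168,228), block stand (235,190), pipe stand (307,172) and tee stand (381,165). The pieces are the lap in shadow at (238,275), pipe (286,253), tee (338,233) and block (397,240). The side view shows the same things, with a post in front on the right. Next I'll turn depth into points from both views.

```bash
cat >> h.py <<'E'
def rays(n,uv):
    c=get_calibration(n); q=cv2.undistortPoints(np.float64(uv).reshape(-1,1,2),c["intrinsics"],c["D"])[:,0]
    return c["origin"], np.c_[q[:,0],-q[:,1],-np.ones(len(q))]@R.from_euler("xyz",c["orientation"]).as_matrix().T
def cloud(n,d):
    v,u=np.mgrid[:420,:560]; o,r=rays(n,np.c_[u.ravel(),v.ravel()])
    P=(o+r*d.reshape(-1,1)).reshape(420,560,3); P[d==0]=np.nan; return P
def onplane(n,uv,z):
    o,r=rays(n,uv); return o+r*((z-o[2])/r[:,2])[:,None]
E
python3 - <<'E'
from h import *
for n in("side","top"):
    f=np.load(n+"0.npz"); P=cloud(n,f["d"])
    if n=="top":
        for nm,(u,v) in dict(tab1=(260,330),tab2=(440,260),blkst=(222,180),pipest=(290,160),teest=(395,165),tee_web=(338,233),block=(399,238),lap=(238,275)).items(): print(nm,P[v,u].round(4))
        T=P
    else:
        for nm,(u,v) in dict(tab=(300,350),tab2=(220,290),block=(288,296),pipe_st=(330,243)).items(): print(nm,P[v,u].round(4))
f=np.load("top0.npz");p=f["p"]
Z=T[:,:,2]; h=np.clip(Z*1000+10,0,100)*2.5
c=slice(130,310),slice(130,430)
a=cv2.convertScaleAbs(p[c][:,:,::-1],alpha=2.0)
a=cv2.resize(a,(800,480),interpolation=cv2.INTER_CUBIC); cv2.imwrite("pics/topc.png",a)
b=cv2.resize(cv2.applyColorMap(np.nan_to_num(h[c]).astype(np.uint8),cv2.COLORMAP_JET),(800,480),interpolation=cv2.INTER_NEAREST); cv2.imwrite("pics/toph.png",b)
E
```

```text
tab [ 0.4305 -0.226   0.0005]
tab2 [ 3.109e-01 -3.060e-02  3.000e-04]
block [ 0.431  -0.1245  0.0364]
pipe_st [0.5825 0.1021 0.0103]
tab1 [0.2414 0.2118 0.0026]
tab2 [ 0.3915 -0.2144  0.0034]
blkst [0.5961 0.3019 0.0096]
pipest [0.6445 0.1335 0.0091]
teest [ 0.626  -0.1258  0.0099]
tee_web [0.4544 0.0293 0.0455]
block [ 0.4413 -0.1117  0.037 ]
lap [0.3654 0.2615 0.0108]
```

View pics/topc.png

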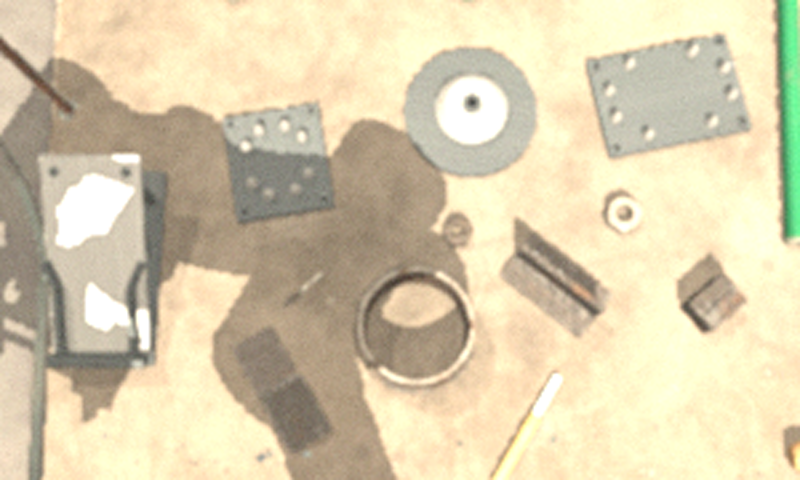

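View pics/toph.png

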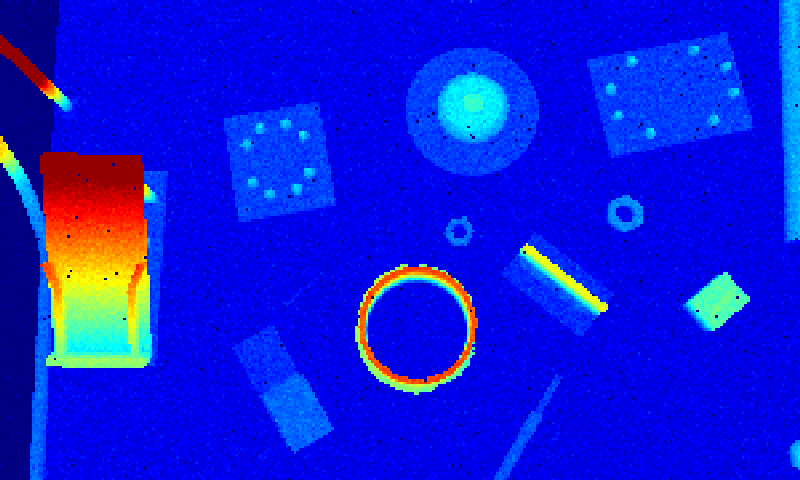

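The height map is clean. The tee web is a yellow line at crop (565,280), the block is at (718,300), the pipe ring at (417,327) and the lap at (283,388) with its upper strip toward lower right. The dowels and spigot are all visible, and the slope is high at image top. Now I'll fit the poses.

```bash
cat >> h.py <<'E'
def rect(xy):
    (c,s,a)=cv2.minAreaRect(np.float32(xy*1000)); a=np.deg2rad(a)
    if s[0]<s[1]: s=s[::-1]; a+=np.pi/2
    return np.round(np.array(c)/1000,4), np.round(s,1), round(np.rad2deg((a+np.pi/2)%np.pi-np.pi/2),1)   # centre, (long,short) mm, yaw of long side
def circ(xy):
    s=np.linalg.lstsq(np.c_[2*xy,np.ones(len(xy))],(xy**2).sum(1),rcond=None)[0]; return s[:2].round(4), round(float(np.sqrt(s[2]+s[:2]@s[:2])),4)
E
cat > m.py <<'E'
from h import *
boxes=dict(tee=(.37,.53,-.06,.11),block=(.38,.50,-.17,-.06),pipe=(.28,.47,.06,.21),lap=(.28,.44,.2,.34),tst=(.54,.74,-.19,.03),bst=(.5,.69,.2,.34),pst=(.53,.72,.06,.22),slope=(.3,.65,.33,.5))
if __name__=="__main__":
  for n in("top","side"):
    P=cloud(n,np.load(n+"0.npz")["d"]).reshape(-1,3); P=P[np.isfinite(P).all(1)]
    t=P[(np.abs(P[:,2])<.005)&(P[:,0]>.25)&(P[:,0]<.7)&(abs(P[:,1])<.3)]
    pl=np.linalg.lstsq(np.c_[t[:,:2],np.ones(len(t))],t[:,2],rcond=None)[0]; print(n,"table",pl.round(4))
    P[:,2]-=np.c_[P[:,:2],np.ones(len(P))]@pl
    for k,(a,b,c,d) in boxes.items():
        Q=P[(P[:,0]>a)&(P[:,0]<b)&(P[:,1]>c)&(P[:,1]<d)&(P[:,2]>.0035)]
        def top(z0,z1=1): q=Q[(Q[:,2]>z0)&(Q[:,2]<z1)]; return q[:,:2],np.median(q[:,2]).round(4),len(q)
        try:
            if k=="tee": L=[(rect(q[0]),q[1:]) for q in (top(.047,.056),top(.0035,.009))]
            elif k=="block": L=[(rect(q[0]),q[1:]) for q in (top(.031,.045),)]
            elif k=="pipe": L=[(circ(q[0]),q[1:]) for q in (top(.069,.075),)]
            elif k=="lap": L=[(rect(q[0]),q[1:]) for q in (top(.009,.016),top(.0035,.008),top(.0035,.016))]
            elif k in("tst","bst"):
                q=top(.014,.03); L=[(rect(top(.005,.011)[0]),top(.005,.011)[1:])]
                lab=cv2.partition if 0 else None
                from scipy.cluster.hierarchy import fcluster,linkage
                g=fcluster(linkage(q[0]),.008,"distance"); L+=[(q[0][g==i].mean(0).round(4),(g==i).sum()) for i in set(g) if (g==i).sum()>2]; L+=[q[1:]]
            elif k=="pst":
                h=top(.005,.011); r=rect(h[0]); L=[(r,h[1:]),(rect(top(.014,.03)[0]),top(.027,.04)[0].mean(0).round(4))]
            else: continue
            print(k,*L,sep="\n   ")
        except Exception as e: print(k,"-",e)
E
python3 m.py
```

```text
top table [0.0011 0.0008 0.0001]
tee
   ((array([0.4439, 0.0574]), array([125.5,  71.7]), np.float64(-76.0)), (np.float64(0.051), 121))
   ((array([0.4482, 0.024 ]), array([166.9, 156.2]), np.float64(88.3)), (np.float64(0.006), 534))
block
   ((array([ 0.4318, -0.1124]), array([43.4, 31.6]), np.float64(-51.6)), (np.float64(0.0358), 255))
pipe
   ((array([0.4129, 0.1495]), 0.0462), (np.float64(0.0711), 224))
lap
   ((array([0.3642, 0.266 ]), array([102.3,  41.9]), np.float64(29.0)), (np.float64(0.0121), 445))
   ((array([0.3614, 0.2682]), array([157.8, 133.1]), np.float64(1.2)), (np.float64(0.0058), 367))
   ((array([0.3614, 0.2682]), array([157.8, 133.1]), np.float64(1.2)), (np.float64(0.0094), 856))
tst
   ((array([ 0.6314, -0.0819]), array([217.4, 168.6]), np.float64(89.4)), (np.float64(0.0081), 1775))
   (array([ 0.5871, -0.067 ]), np.int64(13))
   (array([ 0.6562, -0.0545]), np.int64(14))
   (array([ 0.6299, -0.0337]), np.int64(15))
   (array([ 0.6051, -0.0387]), np.int64(13))
   (array([ 0.5614, -0.1892]), np.int64(4))
   (array([ 0.6668, -0.113 ]), np.int64(13))
   (array([ 0.5
[... 1813 characters left out ...]
)
   (np.float64(0.0178), 78)
bst
   ((array([0.5694, 0.2704]), array([101.3,  93.8]), np.float64(8.7)), (np.float64(0.008), 425))
   (array([0.6015, 0.2619]), np.int64(10))
   (array([0.5912, 0.2458]), np.int64(9))
   (array([0.5828, 0.2969]), np.int64(12))
   (array([0.5973, 0.2848]), np.int64(11))
   (array([0.5402, 0.2519]), np.int64(9))
   (array([0.5554, 0.2405]), np.int64(14))
   (array([0.5474, 0.2935]), np.int64(10))
   (array([0.5358, 0.2757]), np.int64(11))
   (np.float64(0.0179), 86)
pst
   ((array([0.6059, 0.1421]), array([177. , 123.7]), np.float64(-80.7)), (np.float64(0.0081), 438))
   ((array([0.612 , 0.0875]), array([61.3, 60.3]), np.float64(-50.1)), array([0.6132, 0.0893]))
```

```bash
cat > m2.py <<'E'
from h import *
def load(n,f):
    P=cloud(n,np.load(f)["d"]); t=P.reshape(-1,3); t=t[(np.abs(t[:,2])<.005)&(t[:,0]>.25)&(t[:,0]<.7)&(abs(t[:,1])<.3)]
    pl=np.linalg.lstsq(np.c_[t[:,:2],np.ones(len(t))],t[:,2],rcond=None)[0]
    P[...,2]-=P[...,:2]@pl[:2]+pl[2]; return P
def comps(P,z0,z1,nmin):
    m=((P[...,2]>z0)&(P[...,2]<z1)).astype(np.uint8); k,l=cv2.connectedComponents(m)
    return [P[l==i] for i in range(1,k) if (l==i).sum()>=nmin]
def near(C,x,y,r=.04): 
    C=[c for c in C if np.hypot(*(np.median(c[:,:2],0)-[x,y]))<r]; return max(C,key=len)
def kabsch(model,pts):
    best=None
    from scipy.optimize import linear_sum_assignment as lsa
    for a in np.deg2rad(np.arange(-20,40,2)):
        c=pts.mean(0)
        for _ in range(5):
            Rm=np.array([[np.cos(a),-np.sin(a)],[np.sin(a),np.cos(a)]]); D=np.linalg.norm((model@Rm.T+c)[:,None]-pts[None],axis=2)
            i,j=lsa(D); m,q=model[i]-model[i].mean(0),pts[j]-pts[j].mean(0); H=m.T@q; a=np.arctan2(H[0,1]-H[1,0],H[0,0]+H[1,1])
            Rm=np.array([[np.cos(a),-np.sin(a)],[np.sin(a),np.cos(a)]]); c=pts[j].mean(0)-Rm@model[i].mean(0)
        e=np.sqrt(((model[i]@Rm.T+c-pts[j])**2).sum(1).mean())
        if best is None or e<best[0]: best=(e,c,np.rad2deg(a))
    return np.round(best[0]*1000,2),best[1].round(4),round(best[2],1)
def dow(P,c,m): 
    C=[q[:,:2].mean(0) for q in comps(P,.014,.027,4)]; C=np.array([q for q in C if np.hypot(*(q-c))<.075 ]); return len(C),kabsch(m,C)
mt=np.array([(sx*a,sy*b) for a,b in((.035,.03),(.013,.055)) for sx in(1,-1) for sy in(1,-1)])
mb=np.array([(sx*a,sy*b) for a,b in((.031,.012),(.018,.026)) for sx in(1,-1) for sy in(1,-1)])
E
python3 - <<'E'
from m2 import *
for n in("top","side"):
    P=load(n,n+"0.npz"); print(n)
    w=near(comps(P,.035,.056,10),.445,.022); print("web",rect(w[w[:,2]>.047][:,:2]),len(w))
    f=near(comps(P,.0035,.056,50),.445,.022); print("tee all",rect(f[:,:2]))
    b=near(comps(P,.0035,.05,50),.431,-.113); b=b[b[:,2]>.031]; print("block",rect(b[:,:2]))
    l=near(comps(P,.0035,.02,40),.36,.262); print("lap",rect(l[:,:2])); print(" upper",rect(near(comps(P,.0085,.016,40),.345,.255)[:,:2]), "low",rect(near(comps(P,.0035,.0085,15),.375,.27)[:,:2]))
    print("tst",dow(P,[.627,-.09],mt)," bst",dow(P,[.57,.27],mb) )
    p=near(comps(P,.0035,.04,100),.6156,.093); print("pst plate",rect(p[p[:,2]<.011][:,:2]),"spig",rect(p[p[:,2]>.014][:,:2]))
    r=comps(P,.015,.14,300); r=near(r,.455,.405,.08); print("slope",rect(r[:,:2]),len(r))
    c=r.mean(0)
    for y0 in np.arange(.345,.47,.006):
        q=r[(abs(r[:,1]-y0)<.003)]; 
        if len(q)>5: print(round(y0,3),len(q),q[q[:,0].argmin()].round(3),q[q[:,0].argmax()].round(3),"resid" )
E
```

```text
top
web (array([0.4526, 0.0224]), array([86.5,  7. ]), np.float64(50.6)) 153
tee all (array([0.4542, 0.0217]), array([89.7, 53.4]), np.float64(50.3))
block (array([ 0.4318, -0.1124]), array([43.4, 31.6]), np.float64(-51.6))
lap (array([0.367 , 0.2693]), array([111.5,  44.6]), np.float64(31.4))
 upper (array([0.3467, 0.2562]), array([62.2, 41.9]), np.float64(28.4)) low (array([0.3861, 0.2818]), array([63.3, 41.8]), np.float64(27.3))
tst (8, (np.float64(0.49), array([ 0.6273, -0.09  ]), np.float64(10.5)))  bst (8, (np.float64(0.57), array([0.5702, 0.2717]), np.float64(8.8)))
pst plate (array([0.6158, 0.0937]), array([123.1, 122.4]), np.float64(26.9)) spig (array([0.6156, 0.0938]), array([64.3, 63.9]), np.float64(-23.6))
slope (array([0.4717, 0.4291]), array([172.9, 105. ]), np.float64(-1.0)) 3040
0.375 52 [0.464 0.378 0.071] [0.553 0.376 0.099] resid
0.381 232 [0.384 0.383 0.041] [0.554 0.381 0.096] resid
0.387 263 [0.385 0.385 0.04 ] [0.554 0.388 0.097] resid
0.393 178 [0.385 0.392 0.04 ] [0.554 0.394 0.097] resid
0.399 201 [0.385 0.396 0.039] [0.554 0.399 0.096] resid
0.405 210 [0.38
[... 523 characters left out ...]
58 0.456 0.097] resid
0.465 18 [0.388 0.463 0.043] [0.453 0.462 0.05 ] resid
side
web (array([0.4506, 0.0207]), array([88.3,  7.8]), np.float64(49.6)) 197
tee all (array([0.4719, 0.046 ]), array([158.8,  51. ]), np.float64(50.2))
block (array([ 0.4302, -0.1153]), array([43.1, 32.2]), np.float64(-50.7))
lap (array([0.351 , 0.2578]), array([75. , 43.7]), np.float64(31.0))Traceback (most recent call last):
  File "<stdin>", line 7, in <module>
  File "m2.py", line 10, in near
    C=[c for c in C if np.hypot(*(np.median(c[:,:2],0)-[x,y]))<r]; return max(C,key=len)
                                                                          ~~~^^^^^^^^^^^
ValueError: max() iterable argument is empty
```

Measured, top and side views averaged (a consistent 1–3 mm offset between them):

| Thing | Centre | Yaw |
|---|---|---|
| tee | (.452, .021) | 50.3° (web) |
| tee stand | (.6265, -.0915) | 10.5° |
| block | (.431, -.114) | -51.2° |
| block stand | (.5694, .2702) | 8.8° |

Start with the tee.

```bash
cat > pl.py <<'E'
from h import *
import sys
def plan(way,st=None):
    """way: list of (x,y,z,yawdeg,ncalls); prints end shift(cm)/spin(deg) per call in its own tool axes"""
    s=monitor.observe(); p=np.array(s["tool_pos"]); a=np.rad2deg(s["tool_rot"][2])
    if st: p,a=np.array(st[:3]),st[3]
    print("t %.1f"%s["time"],"at",p.round(4),round(a,1),"op %.3f grip %.1f"%(s["opening"],s["grip_force"]),"F",s["contact_force"].round(1))
    for x,y,z,w,n in way:
        d=np.array([x,y,z])-p; da=(w-a+180)%360-180
        for i in range(n):
            r=np.deg2rad(a); e=d/n
            sh=np.array([e[0]*np.cos(r)+e[1]*np.sin(r), e[0]*np.sin(r)-e[1]*np.cos(r), -e[2]])*100
            print((sh+0).round(2),"spin",round(-da/n,1)); a+=da/n; p=p+e
E
python3 - <<'E'
from pl import *
plan([(.4518,.0209,.13,50.3,3),(.4518,.0209,.018,50.3,1)])
from m2 import *
P=load("top","top0.npz"); r=near(comps(P,.015,.14,300),.455,.405,.08)
q=r[(abs(r[:,1]-.415)<.02)&(r[:,0]>.41)&(r[:,0]<.54)]
A=np.linalg.lstsq(np.c_[q[:,:2],np.ones(len(q))],q[:,2],rcond=None)[0]
print("slope yaw",np.rad2deg(np.arctan2(A[1],A[0])),"grade",np.hypot(*A[:2]),"x0",np.median(q[:,0]+.078-(q[:,2]-.026)*2.142))
h=r[:,2]-np.c_[r[:,:2],np.ones(len(r))]@A
g=r[(h>.008)&(r[:,0]<.455)]; 
for x in np.arange(.385,.47,.01):
    k=r[(h>.009)&(abs(r[:,0]-x)<.005)]; l=k[k[:,1]<.418]; m=k[k[:,1]>.418]
    print(round(x,3),[ (len(v),v[:,1].mean().round(4),v[:,1].min().round(4),v[:,1].max().round(4)) for v in(l,m) if len(v)])
k=r[h<.004]
for x in np.arange(.47,.56,.02): v=k[abs(k[:,0]-x)<.01][:,1]; print(round(x,2),np.percentile(v,[1,99]).round(4))
E
```

```text
t 0.1 at [0.2123 0.4798 0.2261] 156.1 op 0.092 grip 0.0 F [ 0.3 -0.6 -0.2]
[-13.49 -10.75   3.2 ] spin 35.3
[-17.22  -0.99   3.2 ] spin 35.3
[-14.63   9.14   3.2 ] spin 35.3
[ 0.  -0.  11.2] spin -0.0
slope yaw -2.302196654002706 grade 0.46940513356058416 x0 0.4772941141929363
0.385 [(51, np.float64(0.3983), np.float64(0.38), np.float64(0.4168)), (46, np.float64(0.4365), np.float64(0.4182), np.float64(0.4633))]
0.395 [(41, np.float64(0.3969), np.float64(0.3798), np.float64(0.4174)), (60, np.float64(0.4445), np.float64(0.4184), np.float64(0.4638))]
0.405 [(17, np.float64(0.3903), np.float64(0.3875), np.float64(0.3937)), (16, np.float64(0.4521), np.float64(0.4496), np.float64(0.4557))]
0.415 [(17, np.float64(0.3902), np.float64(0.387), np.float64(0.3938)), (16, np.float64(0.4516), np.float64(0.4489), np.float64(0.4551))]
0.425 [(12, np.float64(0.3895), np.float64(0.387), np.float64(0.392)), (16, np.float64(0.4515), np.float64(0.4485), np.float64(0.455))]
0.435 [(15, np.float64(0.389), np.float64(0.3866), np.float64(0.3918)), (16, np.float64(0.4513), np.float64(0.4487), np.float64(0.4548))]
0.445 [(16, np.float64(0.3885), np.float64(0.3854), np.float64(0.3929)), (16, np.float64(0.4507), np.float64(0.4483), np.float64(0.4542))]
0.455 [(15, np.float64(0.3848), np.float64(0.3813), np.float64(0.3898)), (19, np.float64(0.4534), np.float64(0.4497), np.float64(0.4592))]
0.465 [(10, np.float64(0.3806), np.float64(0.3778), np.float64(0.385)), (17, np.float64(0.4569), np.float64(0.4531), np.float64(0.4611))]
0.47 [0.3786 0.457 ]
0.49 [0.3775 0.4607]
0.51 [0.377  0.4602]
0.53 [0.3766 0.4589]
0.55 [0.3762 0.4588]
```

Call:
send_rows(targets=[{"translation": [-13.5,-10.75,3.2],"spin": 35.3,"jaw": 1},{"translation": [-13.5,-10.75,3.2],"spin": 35.3,"jaw": 1},{"translation": [-13.5,-10.75,3.2],"spin": 35.3,"jaw": 1},{"translation": [-13.5,-10.75,3.2],"spin": 35.3,"jaw": 1},{"translation": [-13.5,-10.75,3.2],"spin": 35.3,"jaw": 1}])

```text
time: 0.6
tool_pos: [0.2931, 0.3245, 0.194]
tool_rot: [-3.14, 0.001, 2.101]
contact_force: [-0.1, -0.5, -0.2]
opening: 0.092
grip_force: 0.0
```

Call:
send_rows(targets=[{"translation": [-17.2,-1.0,3.2],"spin": 35.3,"jaw": 1},{"translation": [-17.2,-1.0,3.2],"spin": 35.3,"jaw": 1},{"translation": [-17.2,-1.0,3.2],"spin": 35.3,"jaw": 1},{"translation": [-17.2,-1.0,3.2],"spin": 35.3,"jaw": 1},{"translation": [-17.2,-1.0,3.2],"spin": 35.3,"jaw": 1}])

```text
time: 1.1
tool_pos: [0.373, 0.1728, 0.1622]
tool_rot: [-3.141, 0.0, 1.487]
contact_force: [-0.5, 0.1, -0.4]
opening: 0.0918
grip_force: 0.0
```

Call:
send_rows(targets=[{"translation": [-14.6,9.1,3.2],"spin": 35.3,"jaw": 1},{"translation": [-14.6,9.1,3.2],"spin": 35.3,"jaw": 1},{"translation": [-14.6,9.1,3.2],"spin": 35.3,"jaw": 1},{"translation": [-14.6,9.1,3.2],"spin": 35.3,"jaw": 1},{"translation": [-14.6,9.1,3.2],"spin": 35.3,"jaw": 1}])

```text
time: 1.6
tool_pos: [0.4527, 0.0206, 0.1302]
tool_rot: [-3.142, -0.0, 0.873]
contact_force: [-0.6, 0.7, -0.3]
opening: 0.092
grip_force: 0.0
```

Run:
```python
from pl import *
plan([(.4518,.0209,.018,50.3,1)])
p,d=read_camera("side"); cv2.imwrite("pics/s1.png",p[60:340,100:460,::-1])
```

```text
t 1.6 at [0.4527 0.0206 0.1302] 50.0 op 0.092 grip 0.0 F [-0.6  0.7 -0.3]
[-0.04 -0.09 11.22] spin -0.3
```

View pics/s1.png

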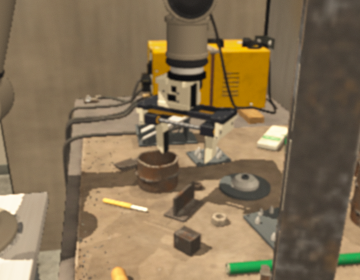

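The side view shows the gripper squarely above the tee, fingers either side of the web. Now I'll go down, grip and lift.

Call:
send_rows(targets=[{"translation": [0,-0.1,4],"spin": -0.3,"jaw": 1},{"translation": [0,-0.1,7.5],"spin": -0.3,"jaw": 1},{"translation": [0,-0.1,9.5],"spin": -0.3,"jaw": 1},{"translation": [0,-0.1,10.7],"spin": -0.3,"jaw": 1},{"translation": [0,-0.1,11.1],"spin": -0.3,"jaw": 1}], force=40)

```text
time: 2.15
tool_pos: [0.4494, 0.0244, 0.0189]
tool_rot: [-3.139, 0.001, 0.888]
contact_force: [-0.2, 0.5, -0.2]
opening: 0.0917
grip_force: 0.0
```

Call:
send_rows(targets=[{"translation": [0,0,0],"spin": 0,"jaw": 0},{"translation": [0,0,0],"spin": 0,"jaw": 0},{"translation": [0,0,0],"spin": 0,"jaw": 0},{"translation": [0,0,0],"spin": 0,"jaw": 0},{"translation": [0,0,0],"spin": 0,"jaw": 0}], force=50)

```text
time: 2.65
tool_pos: [0.4507, 0.0223, 0.0201]
tool_rot: [3.141, -0.001, 0.882]
contact_force: [-0.0, -0.0, -0.4]
opening: 0.0565
grip_force: 0.0
```

Call:
send_rows(targets=[{"translation": [0,0,0],"spin": 0,"jaw": 0},{"translation": [0,0,0],"spin": 0,"jaw": 0},{"translation": [0,0,0],"spin": 0,"jaw": 0},{"translation": [0,0,0],"spin": 0,"jaw": 0},{"translation": [0,0,0],"spin": 0,"jaw": 0}])

```text
time: 3.15
tool_pos: [0.4505, 0.0223, 0.0197]
tool_rot: [-3.142, -0.0, 0.882]
contact_force: [0.6, 0.5, -1.3]
opening: 0.0161
grip_force: 0.0
```

Call:
send_rows(targets=[{"translation": [0,0,0],"spin": 0,"jaw": 0},{"translation": [0,0,0],"spin": 0,"jaw": 0},{"translation": [0,0,0],"spin": 0,"jaw": 0},{"translation": [0,0,-0.5],"spin": 0,"jaw": 0},{"translation": [0,0,-1.5],"spin": 0,"jaw": 0}])

```text
time: 3.65
tool_pos: [0.4495, 0.0224, 0.0344]
tool_rot: [-3.139, 0.001, 0.882]
contact_force: [-0.4, 0.7, -4.6]
opening: 0.006
grip_force: 50.0
```

Call:
send_rows(targets=[{"translation": [0,0,-2],"spin": 0,"jaw": 0},{"translation": [0,0,-4],"spin": 0,"jaw": 0},{"translation": [0,0,-6],"spin": 0,"jaw": 0},{"translation": [0,0,-8],"spin": 0,"jaw": 0},{"translation": [0,0,-8],"spin": 0,"jaw": 0}])

```text
time: 4.15
tool_pos: [0.452, 0.0222, 0.1173]
tool_rot: [3.137, -0.003, 0.882]
contact_force: [0.9, -0.5, -5.1]
opening: 0.0055
grip_force: 50.0
```

Run:
```python
from pl import *
plan([(.6265,-.0915,.11,100.5,2)])
```

```text
t 4.2 at [0.452  0.0222 0.1173] 50.5 op 0.005 grip 50.0 F [ 0.9 -0.5 -5.1]
[ 1.16 10.35  0.36] spin -25.0
[-3.32  9.87  0.36] spin -25.0
```

Call:
send_rows(targets=[{"translation": [0.2,2.1,0.1],"spin": -5,"jaw": 0},{"translation": [0.5,4.1,0.2],"spin": -10,"jaw": 0},{"translation": [0.7,6.2,0.3],"spin": -15,"jaw": 0},{"translation": [0.9,8.3,0.4],"spin": -20,"jaw": 0},{"translation": [1.2,10.3,0.4],"spin": -25,"jaw": 0}])

```text
time: 4.65
tool_pos: [0.5374, -0.0344, 0.1093]
tool_rot: [-3.139, 0.0, 1.321]
contact_force: [-0.4, -0.1, -5.7]
opening: 0.0057
grip_force: 50.0
```

Call:
send_rows(targets=[{"translation": [-0.8,2.5,0.1],"spin": -7,"jaw": 0},{"translation": [-1.7,5.0,0.2],"spin": -13,"jaw": 0},{"translation": [-2.5,7.5,0.3],"spin": -19,"jaw": 0},{"translation": [-3.1,9.2,0.3],"spin": -23,"jaw": 0},{"translation": [-3.3,9.8,0.3],"spin": -25,"jaw": 0}])

```text
time: 5.15
tool_pos: [0.6248, -0.0915, 0.1058]
tool_rot: [-3.14, -0.001, 1.756]
contact_force: [-0.8, 0.2, -4.5]
opening: 0.0058
grip_force: 50.0
```

Call:
send_rows(targets=[{"translation": [0,0,0],"spin": 0,"jaw": 0},{"translation": [0,0,0],"spin": 0,"jaw": 0},{"translation": [0,0,0],"spin": 0,"jaw": 0},{"translation": [0,0,0],"spin": 0,"jaw": 0},{"translation": [0,0,0],"spin": 0,"jaw": 0}])

```text
time: 5.65
tool_pos: [0.6241, -0.0901, 0.1079]
tool_rot: [3.141, -0.0, 1.754]
contact_force: [-0.1, 0.0, -4.4]
opening: 0.0056
grip_force: 50.0
```

Run:
```python
from pl import *
plan([(.6265,-.0915,.029,100.5,1)])
for n in("top","side"):
    p,d=read_camera(n); np.savez(n+"1.npz",p=p,d=d)
p=np.load("top1.npz")["p"][110:260,300:460,::-1]; q=np.load("side1.npz")["p"][130:330,230:430,::-1]
cv2.imwrite("pics/t2.png",np.hstack([cv2.resize(p,(427,400)),cv2.resize(q,(370,400))]))
```

```text
t 5.7 at [ 0.6241 -0.0901  0.1079] 100.5 op 0.006 grip 50.0 F [-0.1  0.  -4.4]
[-0.18  0.21  7.89] spin 0.0
```

View pics/t2.png

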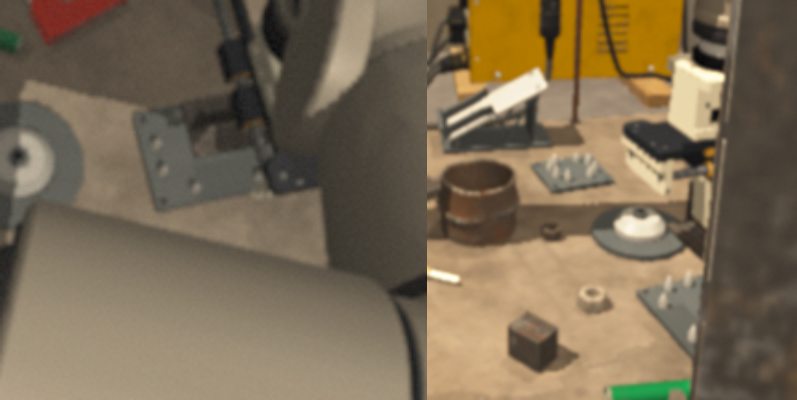

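The view is mostly blocked. The foot corner is visible over the stand plate at about (220,130), consistent with alignment. I'll lower slowly and watch the force.

Call:
send_rows(targets=[{"translation": [-0.1,0.2,2],"spin": 0,"jaw": 0},{"translation": [-0.2,0.2,4],"spin": 0,"jaw": 0},{"translation": [-0.2,0.2,5],"spin": 0,"jaw": 0},{"translation": [-0.2,0.2,5.5],"spin": 0,"jaw": 0},{"translation": [-0.2,0.2,5.5],"spin": 0,"jaw": 0}])

```text
time: 6.25
tool_pos: [0.6265, -0.0919, 0.0524]
tool_rot: [-3.141, -0.0, 1.754]
contact_force: [0.3, 0.2, -5.0]
opening: 0.0058
grip_force: 50.0
```

Call:
send_rows(targets=[{"translation": [0,0,0.2],"spin": 0,"jaw": 0},{"translation": [0,0,0.4],"spin": 0,"jaw": 0},{"translation": [0,0,0.6],"spin": 0,"jaw": 0},{"translation": [0,0,0.8],"spin": 0,"jaw": 0},{"translation": [0,0,0.9],"spin": 0,"jaw": 0}])

```text
time: 6.75
tool_pos: [0.6266, -0.092, 0.0436]
tool_rot: [-3.142, -0.0, 1.754]
contact_force: [0.2, 0.1, -5.0]
opening: 0.0054
grip_force: 50.0
```

Call:
send_rows(targets=[{"translation": [0,0,0.3],"spin": 0,"jaw": 0},{"translation": [0,0,0.6],"spin": 0,"jaw": 0},{"translation": [0,0,0.9],"spin": 0,"jaw": 0},{"translation": [0,0,1.1],"spin": 0,"jaw": 0},{"translation": [0,0,1.2],"spin": 0,"jaw": 0}])

```text
time: 7.25
tool_pos: [0.6265, -0.092, 0.0314]
tool_rot: [-3.141, -0.0, 1.754]
contact_force: [-0.9, -0.6, -4.9]
opening: 0.0056
grip_force: 50.0
```

Run:
```python
from pl import *
plan([(.6265,-.0915,.029,100.5,1)])
```

```text
t 7.2 at [ 0.6265 -0.092   0.0314] 100.5 op 0.006 grip 50.0 F [-0.9 -0.6 -4.9]
[0.05 0.01 0.24] spin 0.0
```

It went in with no contact. Lower the last 3 mm, release, rise, and move on to the block.

Call:
send_rows(targets=[{"translation": [0,0,0.2],"spin": 0,"jaw": 0},{"translation": [0,0,0.3],"spin": 0,"jaw": 0},{"translation": [0,0,0.3],"spin": 0,"jaw": 0.2},{"translation": [0,0,0.3],"spin": 0,"jaw": 0.5},{"translation": [0,0,0.3],"spin": 0,"jaw": 0.5}])

```text
time: 7.75
tool_pos: [0.6272, -0.0922, 0.0295]
tool_rot: [3.14, 0.001, 1.754]
contact_force: [0.2, 0.1, -0.8]
opening: 0.0254
grip_force: 0.0
```

Call:
send_rows(targets=[{"translation": [0,0,0],"spin": 0,"jaw": 0.5},{"translation": [0,0,0],"spin": 0,"jaw": 0.5},{"translation": [0,0,-3],"spin": 0,"jaw": 0.5},{"translation": [0,0,-7],"spin": 0,"jaw": 0.5},{"translation": [0,0,-11],"spin": 0,"jaw": 0.5}])

```text
time: 8.25
tool_pos: [0.6262, -0.0919, 0.1396]
tool_rot: [-3.141, -0.001, 1.754]
contact_force: [1.4, -0.6, 0.3]
opening: 0.0462
grip_force: 0.0
```

Run:
```python
from pl import *
plan([(.431,-.114,.12,128.8,2),(.431,-.114,.016,128.8,1)])
```

```text
t 8.2 at [ 0.6262 -0.0919  0.1396] 100.5 op 0.046 grip 0.0 F [ 1.4 -0.6  0.3]
[ 0.7  -9.8   0.98] spin -14.1
[ 3.07 -9.33  0.98] spin -14.1
[-0.   0.  10.4] spin -0.0
```

Call:
send_rows(targets=[{"translation": [0.7,-9.8,1],"spin": -14.1,"jaw": 0.8},{"translation": [0.7,-9.8,1],"spin": -14.1,"jaw": 0.8},{"translation": [0.7,-9.8,1],"spin": -14.1,"jaw": 0.8},{"translation": [0.7,-9.8,1],"spin": -14.1,"jaw": 0.8},{"translation": [0.7,-9.8,1],"spin": -14.1,"jaw": 0.8}])

```text
time: 8.75
tool_pos: [0.5307, -0.1034, 0.1296]
tool_rot: [3.139, 0.002, 2.0]
contact_force: [0.6, -0.0, -0.4]
opening: 0.0731
grip_force: 0.0
```

Call:
send_rows(targets=[{"translation": [3.1,-9.3,1],"spin": -14.1,"jaw": 0.8},{"translation": [3.1,-9.3,1],"spin": -14.1,"jaw": 0.8},{"translation": [3.1,-9.3,1],"spin": -14.1,"jaw": 0.8},{"translation": [3.1,-9.3,1],"spin": -14.1,"jaw": 0.8},{"translation": [3.1,-9.3,1],"spin": -14.1,"jaw": 0.8}])

```text
time: 9.25
tool_pos: [0.434, -0.1143, 0.1194]
tool_rot: [3.14, 0.003, 2.246]
contact_force: [0.8, -0.4, -0.1]
opening: 0.0734
grip_force: 0.0
```

Run:
```python
from pl import *
from m2 import *
plan([(.431,-.114,.016,128.8,1)])
p,d=read_camera("top"); np.savez("top2.npz",p=p,d=d)
p,d=read_camera("side"); np.savez("side2.npz",p=p,d=d)
for n in("top","side"):
  try:
    P=load(n,n+"2.npz"); w=near(comps(P,.052,.066,10),.627,-.09,.03); print(n,rect(w[:,:2]),np.percentile(w[:,2],[10,90]).round(4))
    w=near(comps(P,.0115,.016,10),.627,-.09,.03); print(n,rect(w[:,:2]),np.median(w[:,2]))
  except Exception as e: print(n,e)
cv2.imwrite("pics/t3.png",cv2.resize(np.load("top2.npz")["p"][110:290,300:460,::-1],None,fx=3,fy=3,interpolation=cv2.INTER_CUBIC))
```

```text
t 9.2 at [ 0.434  -0.1143  0.1194] 128.7 op 0.073 grip 0.0 F [ 0.8 -0.4 -0.1]
[ 0.21 -0.21 10.34] spin -0.1
top (array([ 0.6276, -0.0905]), array([88. ,  7.3]), np.float64(-79.2)) [0.0537 0.0604]
top (array([ 0.6288, -0.0905]), array([91.7, 55.9]), np.float64(-81.3)) 0.013934731170018737
side (array([ 0.6213, -0.0668]), array([35.3,  7. ]), np.float64(-79.2)) [0.0533 0.0594]
side (array([ 0.6076, -0.0762]), array([75.1, 20.2]), np.float64(-81.2)) 0.013950703101928903
```

View pics/t3.png

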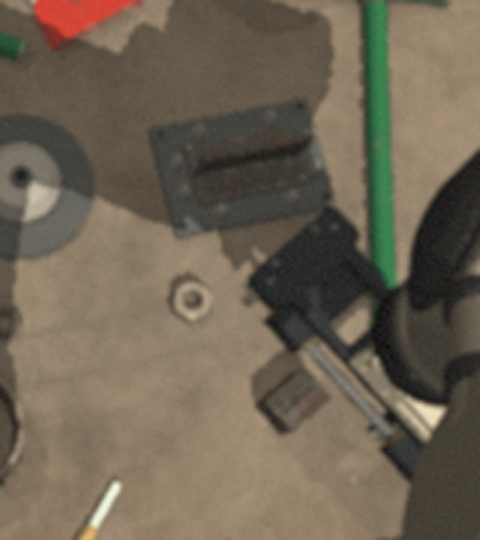

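The tee is seated: foot top at 13.9 mm, web top at about 59 mm, and centre within 1 mm of the stand. Now down toward the block.

Call:
send_rows(targets=[{"translation": [0,0,3],"spin": 0,"jaw": 0.8},{"translation": [0,0,5],"spin": 0,"jaw": 0.8},{"translation": [0,0,5.5],"spin": 0,"jaw": 0.8},{"translation": [0,0,5.5],"spin": 0,"jaw": 0.8},{"translation": [0,0,5.5],"spin": 0,"jaw": 0.8}])

```text
time: 9.85
tool_pos: [0.4325, -0.1138, 0.0644]
tool_rot: [3.141, 0.001, 2.247]
contact_force: [0.8, -0.1, -0.1]
opening: 0.0734
grip_force: 0.0
```

Run:
```python
from pl import *
plan([(.431,-.114,.016,128.8,1)])
```

```text
t 9.8 at [ 0.4325 -0.1138  0.0644] 128.7 op 0.073 grip 0.0 F [ 0.8 -0.1 -0.1]
[ 0.08 -0.13  4.84] spin -0.1
```

Call:
send_rows(targets=[{"translation": [0.1,-0.1,2],"spin": 0,"jaw": 0.8},{"translation": [0.1,-0.1,4],"spin": 0,"jaw": 0.6},{"translation": [0.1,-0.1,4.8],"spin": 0,"jaw": 0.2},{"translation": [0.1,-0.1,4.8],"spin": 0,"jaw": 0},{"translation": [0.1,-0.1,4.8],"spin": 0,"jaw": 0}])

```text
time: 10.35
tool_pos: [0.4308, -0.1137, 0.0165]
tool_rot: [3.141, 0.001, 2.247]
contact_force: [-0.1, 0.1, 0.3]
opening: 0.046
grip_force: 0.0
```

Call:
send_rows(targets=[{"translation": [0,0,0],"spin": 0,"jaw": 0},{"translation": [0,0,0],"spin": 0,"jaw": 0},{"translation": [0,0,0],"spin": 0,"jaw": 0},{"translation": [0,0,0],"spin": 0,"jaw": 0},{"translation": [0,0,0],"spin": 0,"jaw": 0}])

```text
time: 10.85
tool_pos: [0.4308, -0.1136, 0.0165]
tool_rot: [3.141, 0.002, 2.247]
contact_force: [0.9, 1.2, 7.1]
opening: 0.0311
grip_force: 50.0
```

Run:
```python
from pl import *
plan([(.431,-.114,.016,128.8,1)])
```

```text
t 10.8 at [ 0.4308 -0.1136  0.0165] 128.7 op 0.031 grip 50.0 F [0.9 1.2 7.1]
[-0.04 -0.01  0.05] spin -0.1
```

Run:
```python
from pl import *
plan([(.5694,.2702,.1265,188.8,3)],(.4308,-.1136,.1265,128.7))
```

```text
t 10.8 at [ 0.4308 -0.1136  0.1265] 128.7 op 0.031 grip 50.0 F [0.9 1.2 7.1]
[ 7.1 11.6  0. ] spin -20.0
[ 2.69 13.33  0.  ] spin -20.0
[-2.04 13.45  0.  ] spin -20.0
```

Call:
send_rows(targets=[{"translation": [0,0,-1],"spin": 0,"jaw": 0},{"translation": [0,0,-4],"spin": 0,"jaw": 0},{"translation": [0,0,-7],"spin": 0,"jaw": 0},{"translation": [0,0,-10],"spin": 0,"jaw": 0},{"translation": [0,0,-11],"spin": 0,"jaw": 0}])

```text
time: 11.35
tool_pos: [0.4311, -0.1139, 0.1285]
tool_rot: [3.14, 0.004, 2.247]
contact_force: [0.5, -0.6, -2.6]
opening: 0.0315
grip_force: 50.0
```

Call:
send_rows(targets=[{"translation": [1.0,1.7,0],"spin": -4,"jaw": 0},{"translation": [2.6,4.2,0],"spin": -8,"jaw": 0},{"translation": [4.1,6.7,0],"spin": -12,"jaw": 0},{"translation": [5.6,9.2,0],"spin": -16,"jaw": 0},{"translation": [7.1,11.6,0],"spin": -20,"jaw": 0}])

```text
time: 11.85
tool_pos: [0.4757, 0.0157, 0.1248]
tool_rot: [-3.141, -0.002, 2.598]
contact_force: [-0.1, -0.5, -3.3]
opening: 0.0314
grip_force: 50.0
```

Call:
send_rows(targets=[{"translation": [0.5,2.7,0],"spin": -4,"jaw": 0},{"translation": [1.1,5.3,0],"spin": -8,"jaw": 0},{"translation": [1.6,8.0,0],"spin": -12,"jaw": 0},{"translation": [2.2,10.6,0],"spin": -16,"jaw": 0},{"translation": [2.7,13.3,0],"spin": -20,"jaw": 0}])

```text
time: 12.35
tool_pos: [0.5215, 0.1432, 0.1245]
tool_rot: [-3.141, -0.002, 2.948]
contact_force: [1.5, -1.3, -3.0]
opening: 0.0317
grip_force: 50.0
```

Call:
send_rows(targets=[{"translation": [-0.4,3.0,0],"spin": -4,"jaw": 0},{"translation": [-0.9,6.0,0],"spin": -8,"jaw": 0},{"translation": [-1.4,9.0,0],"spin": -13,"jaw": 0},{"translation": [-1.8,12.0,0],"spin": -18,"jaw": 0},{"translation": [-2.0,13.4,0],"spin": -20,"jaw": 0}])

```text
time: 12.85
tool_pos: [0.5677, 0.2718, 0.1241]
tool_rot: [3.141, -0.002, -2.985]
contact_force: [-0.2, -0.5, -3.8]
opening: 0.0317
grip_force: 50.0
```

Call:
send_rows(targets=[{"translation": [0,0,1],"spin": 0,"jaw": 0},{"translation": [0,0,3],"spin": 0,"jaw": 0},{"translation": [0,0,5],"spin": 0,"jaw": 0},{"translation": [0,0,5],"spin": 0,"jaw": 0},{"translation": [0,0,5],"spin": 0,"jaw": 0}])

```text
time: 13.35
tool_pos: [0.5674, 0.2688, 0.0749]
tool_rot: [-3.141, -0.002, -2.991]
contact_force: [0.0, -0.5, -2.7]
opening: 0.0315
grip_force: 50.0
```

Run:
```python
from pl import *
plan([(.5694,.2702,.026,188.8,1)])
```

```text
t 13.3 at [0.5674 0.2688 0.0749] -171.3 op 0.031 grip 50.0 F [ 0.  -0.5 -2.7]
[-0.22  0.11  4.89] spin -0.1
```

Call:
send_rows(targets=[{"translation": [-0.2,0.1,1],"spin": 0,"jaw": 0},{"translation": [-0.2,0.1,2],"spin": 0,"jaw": 0},{"translation": [-0.2,0.1,2.8],"spin": 0,"jaw": 0},{"translation": [-0.2,0.1,3],"spin": 0,"jaw": 0},{"translation": [-0.2,0.1,3],"spin": 0,"jaw": 0}])

```text
time: 13.85
tool_pos: [0.5695, 0.2709, 0.0452]
tool_rot: [-3.141, -0.001, -2.989]
contact_force: [0.2, 0.1, -2.2]
opening: 0.0316
grip_force: 50.0
```

Call:
send_rows(targets=[{"translation": [0,0,0.2],"spin": 0,"jaw": 0},{"translation": [0,0,0.4],"spin": 0,"jaw": 0},{"translation": [0,0,0.6],"spin": 0,"jaw": 0},{"translation": [0,0,0.8],"spin": 0,"jaw": 0},{"translation": [0,0,0.8],"spin": 0,"jaw": 0}])

```text
time: 14.35
tool_pos: [0.5697, 0.271, 0.0374]
tool_rot: [-3.142, -0.0, -2.989]
contact_force: [0.6, 0.0, -3.6]
opening: 0.0317
grip_force: 50.0
```

Call:
send_rows(targets=[{"translation": [0,0,0.3],"spin": 0,"jaw": 0},{"translation": [0,0,0.6],"spin": 0,"jaw": 0},{"translation": [0,0,0.8],"spin": 0,"jaw": 0},{"translation": [0,0,0.9],"spin": 0,"jaw": 0},{"translation": [0,0,0.9],"spin": 0,"jaw": 0}])

```text
time: 14.85
tool_pos: [0.5698, 0.271, 0.0285]
tool_rot: [3.142, -0.0, -2.989]
contact_force: [0.8, -0.4, -3.2]
opening: 0.0316
grip_force: 50.0
```

Call:
send_rows(targets=[{"translation": [0,0,0.2],"spin": 0,"jaw": 0},{"translation": [0,0,0.35],"spin": 0,"jaw": 0},{"translation": [0,0,0.35],"spin": 0,"jaw": 0},{"translation": [0,0,0.35],"spin": 0,"jaw": 0.5},{"translation": [0,0,0.35],"spin": 0,"jaw": 0.6}])

```text
time: 15.35
tool_pos: [0.5703, 0.2712, 0.0258]
tool_rot: [3.141, 0.001, -2.989]
contact_force: [-0.0, -0.4, 0.3]
opening: 0.0431
grip_force: 0.0
```

Call:
send_rows(targets=[{"translation": [0,0,0],"spin": 0,"jaw": 0.6},{"translation": [0,0,0],"spin": 0,"jaw": 0.6},{"translation": [0,0,-3],"spin": 0,"jaw": 0.6},{"translation": [0,0,-7],"spin": 0,"jaw": 0.6},{"translation": [0,0,-12],"spin": 0,"jaw": 0.6}])

```text
time: 15.85
tool_pos: [0.5688, 0.2706, 0.145]
tool_rot: [-3.141, -0.004, -2.989]
contact_force: [0.4, 0.6, -0.7]
opening: 0.0551
grip_force: 0.0
```

Run:
```python
from pl import *
plan([(.3649,.147,.16,90,3),(.3649,.147,.042,90,1)])
```

```text
t 15.8 at [0.5688 0.2706 0.145 ] -171.3 op 0.055 grip 0.0 F [ 0.4  0.6 -0.7]
[ 7.34 -3.04 -0.5 ] spin 32.9
[ 4.51 -6.54 -0.5 ] spin 32.9
[ 0.23 -7.94 -0.5 ] spin 32.9
[ 0.   0.  11.8] spin -0.0
```

Call:
send_rows(targets=[{"translation": [7.3,-3.0,-0.5],"spin": 32.9,"jaw": 0.6},{"translation": [7.3,-3.0,-0.5],"spin": 32.9,"jaw": 0.6},{"translation": [7.3,-3.0,-0.5],"spin": 32.9,"jaw": 0.6},{"translation": [7.3,-3.0,-0.5],"spin": 32.9,"jaw": 0.6},{"translation": [7.3,-3.0,-0.5],"spin": 32.9,"jaw": 0.6}])

```text
time: 16.35
tool_pos: [0.5023, 0.2303, 0.1508]
tool_rot: [3.141, 0.001, 2.718]
contact_force: [-0.1, -0.2, 0.9]
opening: 0.0548
grip_force: 0.0
```

Call:
send_rows(targets=[{"translation": [4.5,-6.5,-0.5],"spin": 32.9,"jaw": 0.6},{"translation": [4.5,-6.5,-0.5],"spin": 32.9,"jaw": 0.6},{"translation": [4.5,-6.5,-0.5],"spin": 32.9,"jaw": 0.6},{"translation": [4.5,-6.5,-0.5],"spin": 32.9,"jaw": 0.6},{"translation": [4.5,-6.5,-0.5],"spin": 32.9,"jaw": 0.6}])

```text
time: 16.85
tool_pos: [0.4347, 0.1894, 0.1555]
tool_rot: [3.141, 0.0, 2.147]
contact_force: [0.2, 0.6, 0.4]
opening: 0.0553
grip_force: 0.0
```

Call:
send_rows(targets=[{"translation": [0.3,-7.9,-0.5],"spin": 32.9,"jaw": 0.6},{"translation": [0.3,-7.9,-0.5],"spin": 32.9,"jaw": 0.6},{"translation": [0.3,-7.9,-0.5],"spin": 32.9,"jaw": 0.6},{"translation": [0.3,-7.9,-0.5],"spin": 32.9,"jaw": 0.6},{"translation": [0.3,-7.9,-0.5],"spin": 32.9,"jaw": 0.6}])

```text
time: 17.35
tool_pos: [0.3669, 0.149, 0.1604]
tool_rot: [3.141, -0.0, 1.575]
contact_force: [-0.6, -0.2, 0.5]
opening: 0.0551
grip_force: 0.0
```

Call:
send_rows(targets=[{"translation": [0,0,1],"spin": 0,"jaw": 0.6},{"translation": [0,0,3],"spin": 0,"jaw": 0.6},{"translation": [0,0,4],"spin": 0,"jaw": 0.6},{"translation": [0,0,4],"spin": 0,"jaw": 0.6},{"translation": [0,0,4],"spin": 0,"jaw": 0.6}])

```text
time: 17.85
tool_pos: [0.3667, 0.1491, 0.1201]
tool_rot: [-3.141, 0.0, 1.573]
contact_force: [-0.1, -0.4, -0.3]
opening: 0.0552
grip_force: 0.0
```

Run:
```python
from pl import *
from m2 import *
plan([(.3655,.148,.042,90,1)])
for n in("top","side"):
  p,d=read_camera(n); np.savez(n+"3.npz",p=p,d=d)
  P=load(n,n+"3.npz")
  for z in((.032,.05),):
   try: b=near(comps(P,*z,10),.5702,.2717,.03); print(n,"block",rect(b[:,:2]),np.percentile(b[:,2],[20,50,90]).round(4))
   except Exception as e: print(n,e)
   try: b=near(comps(P,.069,.075,10),.5702,.2717,.03); 
   except Exception as e: pass
q=np.load("side3.npz")["p"][150:300,180:400,::-1]; cv2.imwrite("pics/s4.png",cv2.resize(q,None,fx=3,fy=3,interpolation=cv2.INTER_CUBIC))
```

```text
t 17.9 at [0.3667 0.1491 0.1201] 90.1 op 0.055 grip 0.0 F [-0.1 -0.4 -0.3]
[-0.11 -0.12  7.81] spin 0.1
top block (array([0.5697, 0.2699]), array([42.2, 31.8]), np.float64(8.3)) [0.0419 0.0434 0.0462]
side block (array([0.5682, 0.2671]), array([42.8, 37.9]), np.float64(9.8)) [0.0362 0.0421 0.0446]
```

View pics/s4.png

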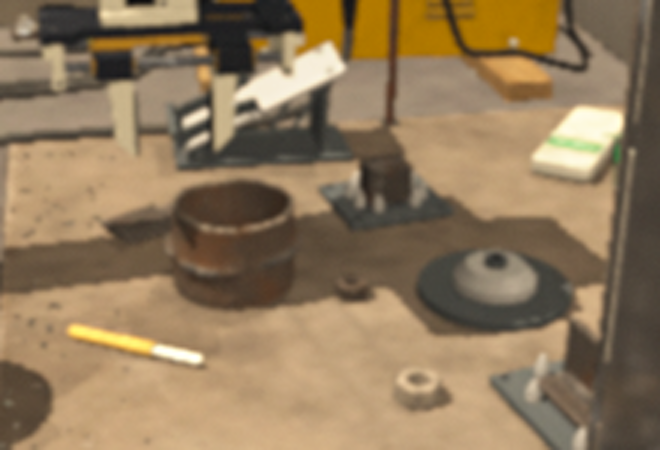

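The block is home between its dowels: top face 43 mm, centre within 2 mm. The gripper's fingers straddle the pipe's near wall at (175,200). Descend, grip and lift.

Call:
send_rows(targets=[{"translation": [-0.1,-0.1,2],"spin": 0,"jaw": 0.6},{"translation": [-0.1,-0.1,4.5],"spin": 0,"jaw": 0.6},{"translation": [-0.1,-0.1,6.8],"spin": 0,"jaw": 0.6},{"translation": [-0.1,-0.1,7.8],"spin": 0,"jaw": 0.6},{"translation": [-0.1,-0.1,7.8],"spin": 0,"jaw": 0}], force=60)

```text
time: 18.45
tool_pos: [0.3652, 0.1479, 0.0416]
tool_rot: [-3.14, 0.0, 1.572]
contact_force: [-0.5, -1.3, 1.2]
opening: 0.0502
grip_force: 0.0
```

Call:
send_rows(targets=[{"translation": [0,0,0],"spin": 0,"jaw": 0},{"translation": [0,0,0],"spin": 0,"jaw": 0},{"translation": [0,0,0],"spin": 0,"jaw": 0},{"translation": [0,0,0],"spin": 0,"jaw": 0},{"translation": [0,0,0],"spin": 0,"jaw": 0}])

```text
time: 18.95
tool_pos: [0.3658, 0.148, 0.0425]
tool_rot: [3.141, -0.0, 1.571]
contact_force: [-3.1, 0.2, 0.6]
opening: 0.0117
grip_force: 3.3
```

Call:
send_rows(targets=[{"translation": [0,0,0],"spin": 0,"jaw": 0},{"translation": [0,0,0],"spin": 0,"jaw": 0},{"translation": [0,0,0],"spin": 0,"jaw": 0},{"translation": [0,0,0],"spin": 0,"jaw": 0},{"translation": [0,0,0],"spin": 0,"jaw": 0}])

```text
time: 19.45
tool_pos: [0.3651, 0.1481, 0.0424]
tool_rot: [-3.141, -0.0, 1.571]
contact_force: [-3.1, 0.3, 5.7]
opening: 0.0093
grip_force: 55.3
```

Run:
```python
from pl import *
plan([(.3655,.148,.13,90,1),(.5685,.0923,.13,90,2)])
```

```text
t 19.4 at [0.3651 0.1481 0.0424] 90.0 op 0.009 grip 55.3 F [-3.1  0.3  5.7]
[-0.01  0.04 -8.76] spin 0.0
[-2.78 10.15  0.  ] spin -0.0
[-2.78 10.15  0.  ] spin -0.0
```

Call:
send_rows(targets=[{"translation": [0,0,-0.3],"spin": 0,"jaw": 0},{"translation": [0,0,-1],"spin": 0,"jaw": 0},{"translation": [0,0,-2],"spin": 0,"jaw": 0},{"translation": [0,0,-3],"spin": 0,"jaw": 0},{"translation": [0,0,-4],"spin": 0,"jaw": 0}])

```text
time: 19.95
tool_pos: [0.3653, 0.1479, 0.0827]
tool_rot: [-3.141, 0.0, 1.571]
contact_force: [0.2, 1.2, -6.4]
opening: 0.0099
grip_force: 54.6
```

Call:
send_rows(targets=[{"translation": [0,0,-1],"spin": 0,"jaw": 0},{"translation": [0,0,-2],"spin": 0,"jaw": 0},{"translation": [0,0,-2.5],"spin": 0,"jaw": 0},{"translation": [0,0,-2.5],"spin": 0,"jaw": 0},{"translation": [0,0,-2.5],"spin": 0,"jaw": 0}])

```text
time: 20.45
tool_pos: [0.3653, 0.1479, 0.107]
tool_rot: [-3.141, 0.0, 1.571]
contact_force: [0.2, 0.2, -5.5]
opening: 0.0098
grip_force: 54.6
```

Run:
```python
from pl import *
plan([(.5685,.0923,.1074,90,3)])
from m2 import *
for n in("top","side"):
  p,d=read_camera(n); np.savez(n+"4.npz",p=p,d=d); P=load(n,n+"4.npz")
  Q=P[(P[...,0]>.33)&(P[...,0]<.48)&(P[...,1]>.08)&(P[...,1]<.22)&(P[...,2]>.11)&(P[...,2]<.155)]
  Q=Q[abs(np.hypot(Q[:,0]-.412,Q[:,1]-.148)-.0465)<.006]
  A=np.linalg.lstsq(np.c_[Q[:,:2]-[.412,.148],np.ones(len(Q))],Q[:,2],rcond=None)[0]; print(n,len(Q),"tilt deg",np.rad2deg(A[:2]).round(1),"z",A[2].round(4),circ(Q[:,:2]))
q=np.load("side4.npz")["p"][100:300,160:400,::-1]; cv2.imwrite("pics/s5.png",cv2.resize(q,None,fx=2.5,fy=2.5))
```

```text
t 20.4 at [0.3653 0.1479 0.107 ] 90.0 op 0.010 grip 54.6 F [ 0.2  0.2 -5.5]
[-1.86  6.77 -0.01] spin 0.0
[-1.86  6.77 -0.01] spin 0.0
[-1.86  6.77 -0.01] spin 0.0
top 0 tilt deg [0. 0.] z 0.0 (array([0., 0.]), 0.0)
side 800 tilt deg [-1.1  0.9] z 0.125 (array([0.4109, 0.1468]), 0.0462)
```

View pics/s5.png

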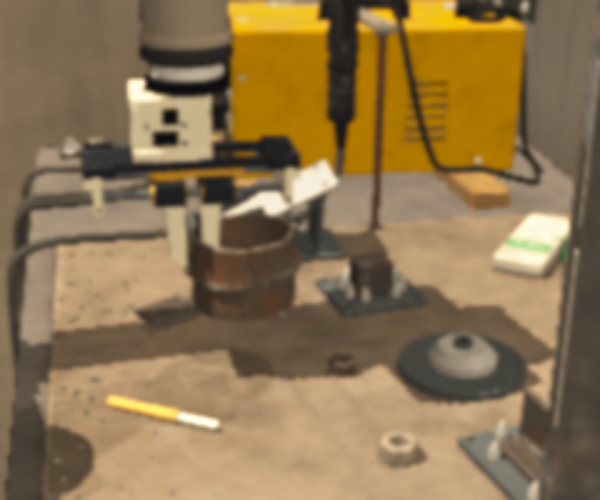

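The pipe hangs upright from its near wall, with about 1° of tilt and no shift. Carry it over to the spigot.

Call:
send_rows(targets=[{"translation": [-0.3,1.0,0],"spin": 0,"jaw": 0},{"translation": [-0.7,2.4,0],"spin": 0,"jaw": 0},{"translation": [-1.1,3.9,0],"spin": 0,"jaw": 0},{"translation": [-1.5,5.3,0],"spin": 0,"jaw": 0},{"translation": [-1.9,6.8,0],"spin": 0,"jaw": 0}])

```text
time: 21.05
tool_pos: [0.4355, 0.1284, 0.107]
tool_rot: [3.141, 0.0, 1.571]
contact_force: [0.6, -0.5, -5.7]
opening: 0.01
grip_force: 54.6
```

Call:
send_rows(targets=[{"translation": [-0.4,1.4,0],"spin": 0,"jaw": 0},{"translation": [-0.8,2.8,0],"spin": 0,"jaw": 0},{"translation": [-1.2,4.1,0],"spin": 0,"jaw": 0},{"translation": [-1.5,5.5,0],"spin": 0,"jaw": 0},{"translation": [-1.9,6.8,0],"spin": 0,"jaw": 0}])

```text
time: 21.55
tool_pos: [0.5035, 0.1093, 0.1067]
tool_rot: [3.141, 0.0, 1.571]
contact_force: [-0.4, -0.0, -6.1]
opening: 0.0101
grip_force: 54.6
```

Call:
send_rows(targets=[{"translation": [-0.4,1.5,0],"spin": 0,"jaw": 0},{"translation": [-0.9,3.1,0],"spin": 0,"jaw": 0},{"translation": [-1.3,4.7,0],"spin": 0,"jaw": 0},{"translation": [-1.7,6.1,0],"spin": 0,"jaw": 0},{"translation": [-1.8,6.7,0],"spin": 0,"jaw": 0}])

```text
time: 22.05
tool_pos: [0.5708, 0.0909, 0.1065]
tool_rot: [3.141, 0.0, 1.57]
contact_force: [0.3, -0.6, -6.3]
opening: 0.0096
grip_force: 54.6
```

Call:
send_rows(targets=[{"translation": [0,0,0.5],"spin": 0,"jaw": 0},{"translation": [0,0,1],"spin": 0,"jaw": 0},{"translation": [0,0,1.5],"spin": 0,"jaw": 0},{"translation": [0,0,2],"spin": 0,"jaw": 0},{"translation": [0,0,2],"spin": 0,"jaw": 0}])

```text
time: 22.55
tool_pos: [0.5678, 0.0922, 0.0863]
tool_rot: [-3.14, 0.0, 1.571]
contact_force: [-0.5, -1.0, -6.0]
opening: 0.0097
grip_force: 54.6
```

Run:
```python
from pl import *
plan([(.5685,.0923,.052,90,1)])
from m2 import *
for n in("side",):
  p,d=read_camera(n); np.savez(n+"5.npz",p=p,d=d); P=load(n,n+"5.npz")
  Q=P[(P[...,0]>.54)&(P[...,0]<.69)&(P[...,1]>.02)&(P[...,1]<.16)&(P[...,2]>.105)&(P[...,2]<.125)]
  Q=Q[abs(np.hypot(Q[:,0]-.614,Q[:,1]-.0905)-.0465)<.007]; print(len(Q),circ(Q[:,:2]))
```

```text
t 22.6 at [0.5678 0.0922 0.0863] 90.0 op 0.010 grip 54.6 F [-0.5 -1.  -6. ]
[0.01 0.07 3.43] spin 0.0
376 (array([0.6134, 0.0904]), 0.0459)
```

Call:
send_rows(targets=[{"translation": [0,0.1,0.5],"spin": 0,"jaw": 0},{"translation": [0,0.1,1],"spin": 0,"jaw": 0},{"translation": [0,0.1,1.5],"spin": 0,"jaw": 0},{"translation": [0,0.1,2],"spin": 0,"jaw": 0},{"translation": [0,0.1,2.3],"spin": 0,"jaw": 0}])

```text
time: 23.1
tool_pos: [0.5693, 0.0921, 0.0635]
tool_rot: [-3.141, -0.0, 1.571]
contact_force: [-0.5, 0.6, -6.2]
opening: 0.01
grip_force: 54.6
```

Call:
send_rows(targets=[{"translation": [0,0,0.3],"spin": 0,"jaw": 0},{"translation": [0,0,0.6],"spin": 0,"jaw": 0},{"translation": [0,0,0.9],"spin": 0,"jaw": 0},{"translation": [0,0,1.1],"spin": 0,"jaw": 0},{"translation": [0,0,1.2],"spin": 0,"jaw": 0}])

```text
time: 23.6
tool_pos: [0.5696, 0.0921, 0.052]
tool_rot: [-3.141, -0.0, 1.571]
contact_force: [0.2, 0.1, -6.3]
opening: 0.0098
grip_force: 54.6
```

Call:
send_rows(targets=[{"translation": [0,0,0.1],"spin": 0,"jaw": 0},{"translation": [0,0,0.1],"spin": 0,"jaw": 0},{"translation": [0,0,0.1],"spin": 0,"jaw": 0.2},{"translation": [0,0,0.1],"spin": 0,"jaw": 0.45},{"translation": [0,0,0.1],"spin": 0,"jaw": 0.45}])

```text
time: 24.1
tool_pos: [0.5706, 0.0921, 0.0522]
tool_rot: [3.139, -0.0, 1.571]
contact_force: [-0.6, -0.5, -0.4]
opening: 0.0296
grip_force: 0.0
```

Call:
send_rows(targets=[{"translation": [0,0,0],"spin": 0,"jaw": 0.45},{"translation": [0,0,0],"spin": 0,"jaw": 0.45},{"translation": [0,0,-3],"spin": 0,"jaw": 0.45},{"translation": [0,0,-7],"spin": 0,"jaw": 0.45},{"translation": [0,0,-11],"spin": 0,"jaw": 0.45}])

```text
time: 24.6
tool_pos: [0.5693, 0.092, 0.1623]
tool_rot: [-3.141, -0.0, 1.571]
contact_force: [1.2, 0.1, 0.4]
opening: 0.0414
grip_force: 0.0
```

Run:
```python
from pl import *
from m2 import *
plan([(.3578,.2604,.12,31,3)])
p,d=read_camera("top"); np.savez("top6.npz",p=p,d=d); P=load("top","top6.npz")
p,d=read_camera("side"); np.savez("side6.npz",p=p,d=d)
l=near(comps(P,.004,.016,60),.365,.268); print("lap",rect(l[:,:2]),len(l)); print(rect(l[l[:,2]>.009][:,:2]),rect(l[l[:,2]<.0085][:,:2]))
for f in("top","side"):
  S=load(f,f+"6.npz"); Q=S[(abs(S[...,2]-.08)<.004)&(S[...,0]>.54)&(S[...,0]<.69)&(S[...,1]>.02)&(S[...,1]<.17)]
  print(f,"pipe",len(Q),np.median(Q[:,2]),circ(Q[:,:2]), np.rad2deg(np.linalg.lstsq(np.c_[Q[:,:2],np.ones(len(Q))],Q[:,2],rcond=None)[0][:2]))
a=np.load("top6.npz")["p"][130:320,130:430,::-1]; cv2.imwrite("pics/t6.png",cv2.resize(cv2.convertScaleAbs(a,alpha=1.6),(800,507),interpolation=cv2.INTER_CUBIC))
```

```text
t 24.6 at [0.5693 0.092  0.1623] 90.0 op 0.041 grip 0.0 F [1.2 0.1 0.4]
[ 5.61 -7.05  1.41] spin 19.7
[ 2.91 -8.53  1.41] spin 19.7
[-0.13 -9.01  1.41] spin 19.7
lap (array([0.3661, 0.2677]), array([107.4,  42.8]), np.float64(29.1)) 787
(array([0.3656, 0.2669]), array([105.6,  42. ]), np.float64(29.1)) (array([0.3695, 0.2697]), array([99.6, 42.6]), np.float64(29.1))
top pipe 24 0.07804989707284456 (array([0.6103, 0.1189]), 0.0221) [  8.13513625 -29.5517402 ]
side pipe 159 0.07832043845839234 (array([0.6148, 0.0912]), 0.0464) [-0.07323305  0.00146392]
```

View pics/t6.png

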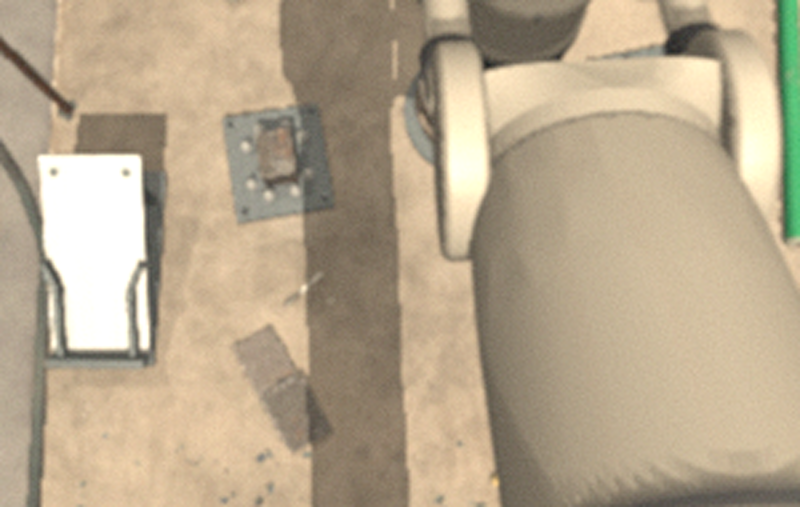

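The pipe is flat on its stand: rim level at 78–79 mm, centred on the spigot. The lap is now well lit, with a crisp rectangle, yaw 29° and centre (.3653,.2662) after correction. I'll grip only its upper strip, at tip z of about 7.5 mm.

Call:
send_rows(targets=[{"translation": [5.6,-7.1,1],"spin": 20,"jaw": 0.75},{"translation": [5.6,-7.1,1],"spin": 20,"jaw": 0.75},{"translation": [5.6,-7.1,1],"spin": 20,"jaw": 0.75},{"translation": [5.6,-7.1,1],"spin": 20,"jaw": 0.75},{"translation": [5.6,-7.1,1],"spin": 20,"jaw": 0.75}])

```text
time: 25.2
tool_pos: [0.4991, 0.1479, 0.1512]
tool_rot: [3.141, -0.0, 1.224]
contact_force: [0.6, -0.4, -0.0]
opening: 0.0685
grip_force: 0.0
```

Call:
send_rows(targets=[{"translation": [2.9,-8.5,1.4],"spin": 20,"jaw": 0.75},{"translation": [2.9,-8.5,1.4],"spin": 20,"jaw": 0.75},{"translation": [2.9,-8.5,1.4],"spin": 20,"jaw": 0.75},{"translation": [2.9,-8.5,1.4],"spin": 20,"jaw": 0.75},{"translation": [2.9,-8.5,1.4],"spin": 20,"jaw": 0.75}])

```text
time: 25.7
tool_pos: [0.4298, 0.204, 0.1374]
tool_rot: [3.141, -0.001, 0.875]
contact_force: [-0.5, 0.2, 0.4]
opening: 0.069
grip_force: 0.0
```

Call:
send_rows(targets=[{"translation": [-0.1,-9.0,1.8],"spin": 20.5,"jaw": 0.75},{"translation": [-0.1,-9.0,1.8],"spin": 20.5,"jaw": 0.75},{"translation": [-0.1,-9.0,1.8],"spin": 20.5,"jaw": 0.75},{"translation": [-0.1,-9.0,1.8],"spin": 20.5,"jaw": 0.75},{"translation": [-0.1,-9.0,1.8],"spin": 20.5,"jaw": 0.75}])

```text
time: 26.2
tool_pos: [0.3604, 0.2612, 0.1195]
tool_rot: [3.141, -0.001, 0.518]
contact_force: [1.3, 0.4, 0.2]
opening: 0.0686
grip_force: 0.0
```

Call:
send_rows(targets=[{"translation": [0,0,3],"spin": 0,"jaw": 0.75},{"translation": [0,0,6],"spin": 0,"jaw": 0.75},{"translation": [0,0,7],"spin": 0,"jaw": 0.75},{"translation": [0,0,7],"spin": 0,"jaw": 0.75},{"translation": [0,0,7],"spin": 0,"jaw": 0.75}])

```text
time: 26.7
tool_pos: [0.3602, 0.2614, 0.05]
tool_rot: [3.142, -0.001, 0.515]
contact_force: [0.4, -0.2, 1.4]
opening: 0.0686
grip_force: 0.0
```

Run:
```python
from pl import *
plan([(.3567,.2591,.0075,29.5,1)])
```

```text
t 26.7 at [0.3602 0.2614 0.05  ] 29.5 op 0.069 grip 0.0 F [ 0.4 -0.2  1.4]
[-0.41  0.03  4.25] spin 0.0
```

Call:
send_rows(targets=[{"translation": [-0.4,0,2],"spin": 0,"jaw": 0.75},{"translation": [-0.4,0,3.5],"spin": 0,"jaw": 0.75},{"translation": [-0.4,0,4.2],"spin": 0,"jaw": 0.75},{"translation": [-0.4,0,4.2],"spin": 0,"jaw": 0.6},{"translation": [-0.4,0,4.2],"spin": 0,"jaw": 0.55}], force=40)

```text
time: 27.2
tool_pos: [0.3563, 0.2598, 0.0081]
tool_rot: [3.142, -0.002, 0.515]
contact_force: [0.4, -0.1, 0.5]
opening: 0.0573
grip_force: 0.0
```

Run:
```python
from pl import *
plan([(.3567,.2591,.0075,29.5,1)])
```

```text
t 27.2 at [0.3563 0.2598 0.0081] 29.5 op 0.057 grip 0.0 F [ 0.4 -0.1  0.5]
[-0.    0.08  0.06] spin 0.0
```

Call:
send_rows(targets=[{"translation": [0,0.1,0],"spin": 0,"jaw": 0},{"translation": [0,0.1,0],"spin": 0,"jaw": 0},{"translation": [0,0.1,0],"spin": 0,"jaw": 0},{"translation": [0,0.1,0],"spin": 0,"jaw": 0},{"translation": [0,0.1,0],"spin": 0,"jaw": 0}])

```text
time: 27.7
tool_pos: [0.3563, 0.2591, 0.0079]
tool_rot: [-3.141, -0.001, 0.515]
contact_force: [-2.2, 2.1, 7.1]
opening: 0.039
grip_force: 40.0
```

Call:
send_rows(targets=[{"translation": [0,0,-0.5],"spin": 0,"jaw": 0},{"translation": [0,0,-2],"spin": 0,"jaw": 0},{"translation": [0,0,-4],"spin": 0,"jaw": 0},{"translation": [0,0,-6],"spin": 0,"jaw": 0},{"translation": [0,0,-8],"spin": 0,"jaw": 0}])

```text
time: 28.2
tool_pos: [0.3554, 0.258, 0.0877]
tool_rot: [3.141, 0.002, 0.515]
contact_force: [-0.5, 0.2, -5.4]
opening: 0.039
grip_force: 40.0
```

Call:
send_rows(targets=[{"translation": [0,0,-3],"spin": 0,"jaw": 0},{"translation": [0,0,-6],"spin": 0,"jaw": 0},{"translation": [0,0,-8],"spin": 0,"jaw": 0},{"translation": [0,0,-9],"spin": 0,"jaw": 0},{"translation": [0,0,-9],"spin": 0,"jaw": 0}])

```text
time: 28.7
tool_pos: [0.3563, 0.2585, 0.1778]
tool_rot: [3.141, -0.001, 0.515]
contact_force: [-0.1, 0.8, -5.1]
opening: 0.0391
grip_force: 40.0
```

Run:
```python
from pl import *
from m2 import *
plan([(.3567,.2591,.15,29.5,1)])
p,d=read_camera("side"); P=load("side","side6.npz"); P=cloud("side",d)
q=p[60:260,120:360,::-1]; cv2.imwrite("pics/s7.png",cv2.resize(q,None,fx=2.5,fy=2.5))
```

```text
t 28.7 at [0.3563 0.2585 0.1778] 29.5 op 0.039 grip 40.0 F [-0.1  0.8 -5.1]
[ 0.06 -0.03  2.78] spin 0.0
```

View pics/s7.png

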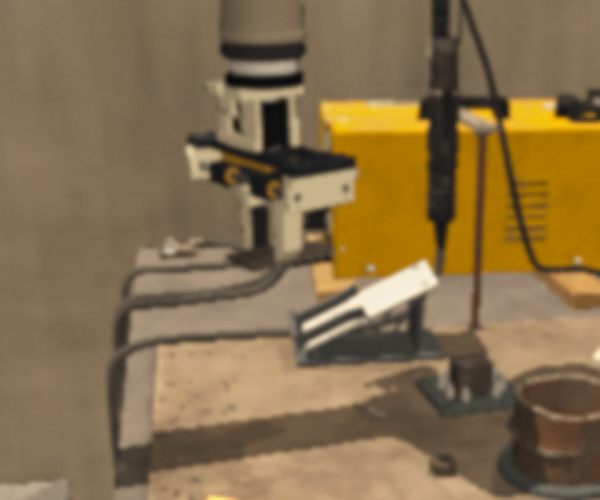

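The lap is held; its far end is hidden behind the gripper. The torch and rod hang near the slope's upper end around (440,250), so I'll measure their clearance before going there.

Run:
```python
from pl import *
from m2 import *
for n in("top","side"):
    P=load(n,n+"0.npz").reshape(-1,3)
    Q=P[(P[:,0]>.38)&(P[:,0]<.68)&(P[:,1]>.3)&(P[:,1]<.6)&(P[:,2]>.02)]
    Q=Q[~((Q[:,0]<.57)&(Q[:,1]<.475)&(Q[:,2]<.12))]
    g=np.round(Q/.03).astype(int); u,c=np.unique(g[:,:2],axis=0,return_counts=True)
    for k,m in zip(u,c):
        if m>3: s=Q[(g[:,:2]==k).all(1)]; print(n,(k*.03).round(2),m,"z",s[:,2].min().round(3),s[:,2].max().round(3))
plan([(.4993,.4165,.17,178,4)])
```

```text
top [0.54 0.51] 27 z 0.02 0.032
top [0.57 0.51] 542 z 0.023 0.324
top [0.57 0.54] 531 z 0.139 0.356
top [0.6  0.51] 782 z 0.059 0.35
top [0.6  0.54] 319 z 0.233 0.356
top [0.6  0.57] 6 z 0.349 0.373
top [0.6 0.6] 781 z 0.228 0.376
top [0.63 0.45] 263 z 0.021 0.264
top [0.63 0.48] 340 z 0.023 0.266
top [0.63 0.51] 221 z 0.252 0.263
top [0.63 0.54] 176 z 0.256 0.303
top [0.63 0.57] 10 z 0.257 0.365
top [0.63 0.6 ] 178 z 0.292 0.38
top [0.66 0.54] 12 z 0.28 0.295
side [0.57 0.51] 286 z 0.027 0.333
side [0.57 0.54] 127 z 0.134 0.352
side [0.6  0.48] 6 z 0.202 0.255
side [0.6  0.51] 501 z 0.062 0.35
side [0.6  0.54] 76 z 0.216 0.352
side [0.6  0.57] 71 z 0.35 0.441
side [0.6 0.6] 222 z 0.274 0.478
side [0.63 0.45] 190 z 0.021 0.263
side [0.63 0.48] 109 z 0.02 0.264
side [0.63 0.51] 9 z 0.255 0.26
side [0.63 0.54] 23 z 0.258 0.299
side [0.63 0.57] 16 z 0.257 0.374
side [0.63 0.6 ] 5 z 0.258 0.381
t 28.8 at [0.3557 0.2583 0.1768] 29.5 op 0.039 grip 40.0 F [ 0.5 -0.6 -5.6]
[ 5.07 -1.67  0.17] spin -37.1
[5.05 1.73 0.17] spin -37.1
[2.99 4.43 0.17] spin -37.1
[-0.29  5.33  0.17] spin -37.1
```

The torch is clear if the tool arrives already turned: body out to x of about .54, torch at x ≥ .555 and y ≥ .495. So I'll turn first, then translate.

Call:
send_rows(targets=[{"translation": [0,0,0],"spin": -7.4,"jaw": 0},{"translation": [0,0,0],"spin": -14.8,"jaw": 0},{"translation": [0,0,0],"spin": -22.2,"jaw": 0},{"translation": [0,0,0],"spin": -29.7,"jaw": 0},{"translation": [0,0,0],"spin": -37.1,"jaw": 0}])

```text
time: 29.25
tool_pos: [0.3551, 0.258, 0.1754]
tool_rot: [-3.139, 0.003, 1.168]
contact_force: [-1.1, -0.6, -5.5]
opening: 0.0387
grip_force: 40.0
```

Call:
send_rows(targets=[{"translation": [0,0,0],"spin": -7.4,"jaw": 0},{"translation": [0,0,0],"spin": -14.8,"jaw": 0},{"translation": [0,0,0],"spin": -22.2,"jaw": 0},{"translation": [0,0,0],"spin": -29.7,"jaw": 0},{"translation": [0,0,0],"spin": -37.1,"jaw": 0}])

```text
time: 29.75
tool_pos: [0.3551, 0.258, 0.1754]
tool_rot: [-3.138, 0.001, 1.816]
contact_force: [-0.5, -0.2, -5.7]
opening: 0.0389
grip_force: 40.0
```

Call:
send_rows(targets=[{"translation": [0,0,0],"spin": -7.4,"jaw": 0},{"translation": [0,0,0],"spin": -14.8,"jaw": 0},{"translation": [0,0,0],"spin": -22.2,"jaw": 0},{"translation": [0,0,0],"spin": -29.7,"jaw": 0},{"translation": [0,0,0],"spin": -37.1,"jaw": 0}])

```text
time: 30.25
tool_pos: [0.3551, 0.258, 0.1754]
tool_rot: [-3.138, -0.002, 2.463]
contact_force: [-0.2, -0.3, -5.8]
opening: 0.0393
grip_force: 40.0
```

Call:
send_rows(targets=[{"translation": [0,0,0],"spin": -7.4,"jaw": 0},{"translation": [0,0,0],"spin": -14.8,"jaw": 0},{"translation": [0,0,0],"spin": -22.2,"jaw": 0},{"translation": [0,0,0],"spin": -31,"jaw": 0},{"translation": [0,0,0],"spin": -37.2,"jaw": 0}])

```text
time: 30.75
tool_pos: [0.3551, 0.258, 0.1754]
tool_rot: [-3.14, -0.003, 3.113]
contact_force: [-0.5, 0.2, -5.3]
opening: 0.039
grip_force: 40.0
```

Run:
```python
from pl import *
plan([(.4993,.4165,.15,178,2)])
print(monitor.observe()["qpos"].round(2))
```

```text
t 30.8 at [0.3551 0.258  0.1754] 178.3 op 0.039 grip 40.0 F [-0.5  0.2 -5.3]
[-6.98  8.13  1.27] spin 0.2
[-6.95  8.15  1.27] spin 0.2
[ 0.45  0.24  1.82 -0.    1.08 -1.09]
```

Call:
send_rows(targets=[{"translation": [-1.0,1.2,0.2],"spin": 0,"jaw": 0},{"translation": [-2.5,2.9,0.5],"spin": 0,"jaw": 0},{"translation": [-4.0,4.6,0.8],"spin": 0,"jaw": 0},{"translation": [-5.5,6.4,1.0],"spin": 0,"jaw": 0},{"translation": [-7.0,8.1,1.3],"spin": 0.1,"jaw": 0}])

```text
time: 31.25
tool_pos: [0.4286, 0.3373, 0.1619]
tool_rot: [-3.14, -0.003, 3.105]
contact_force: [0.6, 0.5, -4.7]
opening: 0.0392
grip_force: 40.0
```

Call:
send_rows(targets=[{"translation": [-1.6,1.9,0.3],"spin": 0,"jaw": 0},{"translation": [-3.2,3.8,0.6],"spin": 0,"jaw": 0},{"translation": [-4.8,5.7,0.9],"spin": 0,"jaw": 0},{"translation": [-6.3,7.4,1.2],"spin": 0,"jaw": 0},{"translation": [-6.9,8.1,1.3],"spin": 0.1,"jaw": 0}])

```text
time: 31.75
tool_pos: [0.5008, 0.416, 0.1479]
tool_rot: [-3.139, -0.003, 3.104]
contact_force: [0.6, 0.9, -5.3]
opening: 0.039
grip_force: 40.0
```

Call:
send_rows(targets=[{"translation": [0,0,0.5],"spin": 0,"jaw": 0},{"translation": [0,0,1],"spin": 0,"jaw": 0},{"translation": [0,0,1.5],"spin": 0,"jaw": 0},{"translation": [0,0,2],"spin": 0,"jaw": 0},{"translation": [0,0,2],"spin": 0,"jaw": 0}])

```text
time: 32.25
tool_pos: [0.5, 0.4149, 0.1305]
tool_rot: [-3.141, -0.001, 3.103]
contact_force: [0.2, 0.4, -5.9]
opening: 0.0389
grip_force: 40.0
```

Run:
```python
from pl import *
plan([(.4993,.4165,.11,178,1)])
p,d=read_camera("side"); np.savez("side8.npz",p=p,d=d); t,e=read_camera("top"); np.savez("top8.npz",p=t,d=e)
a=cv2.resize(p[110:240,170:330,::-1],(400,325),interpolation=cv2.INTER_CUBIC); b=cv2.resize(t[150:280,90:250,::-1],(400,325),interpolation=cv2.INTER_CUBIC)
cv2.imwrite("pics/s8.png",np.hstack([a,b]))
```

```text
t 32.2 at [0.5    0.4149 0.1305] 177.8 op 0.039 grip 40.0 F [ 0.2  0.4 -5.9]
[0.08 0.16 2.05] spin -0.2
```

View pics/s8.png

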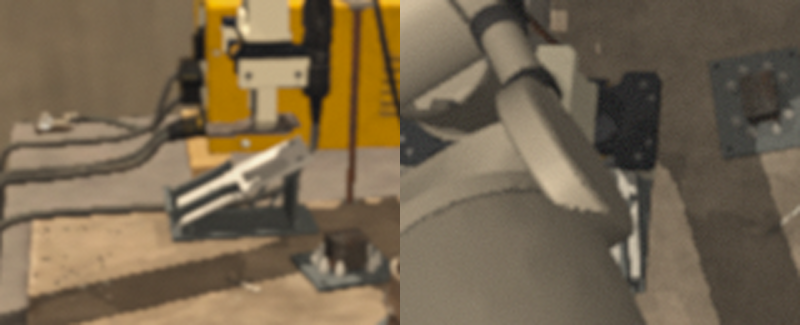

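The side view shows the lap level above the slope at about (250,127), its thin end downhill and well clear of the torch. Ease down, cut the grip force, and let it pivot onto the slide.

Call:
send_rows(targets=[{"translation": [0,0.1,0.5],"spin": 0,"jaw": 0},{"translation": [0,0.15,1],"spin": 0,"jaw": 0},{"translation": [0,0.15,1.5],"spin": 0,"jaw": 0},{"translation": [0,0.15,2],"spin": 0,"jaw": 0},{"translation": [0,0.15,2.2],"spin": 0,"jaw": 0}], force=15)

```text
time: 32.85
tool_pos: [0.5004, 0.4168, 0.1082]
tool_rot: [-3.141, -0.001, 3.104]
contact_force: [-0.2, -0.3, -5.6]
opening: 0.0397
grip_force: 15.0
```

Call:
send_rows(targets=[{"translation": [0,0,0.3],"spin": 0,"jaw": 0},{"translation": [0,0,0.6],"spin": 0,"jaw": 0},{"translation": [0,0,0.9],"spin": 0,"jaw": 0},{"translation": [0,0,1.2],"spin": 0,"jaw": 0},{"translation": [0,0,1.2],"spin": 0,"jaw": 0}])

```text
time: 33.35
tool_pos: [0.5006, 0.417, 0.0969]
tool_rot: [-3.141, -0.0, 3.104]
contact_force: [-0.5, 0.4, -3.8]
opening: 0.0397
grip_force: 15.0
```

Call:
send_rows(targets=[{"translation": [0,0,0.2],"spin": 0,"jaw": 0},{"translation": [0,0,0.4],"spin": 0,"jaw": 0},{"translation": [0,0,0.6],"spin": 0,"jaw": 0},{"translation": [0,0,0.7],"spin": 0,"jaw": 0},{"translation": [0,0,0.7],"spin": 0,"jaw": 0}])

```text
time: 33.85
tool_pos: [0.5007, 0.4171, 0.0901]
tool_rot: [3.142, -0.0, 3.104]
contact_force: [-2.6, -0.4, -2.1]
opening: 0.0394
grip_force: 15.2
```

Run:
```python
from pl import *
plan([(.4993,.4165,.083,178,1)])
p,d=read_camera("side")
cv2.imwrite("pics/s9.png",cv2.resize(p[130:230,200:330,::-1],(780,600),interpolation=cv2.INTER_CUBIC))
```

```text
t 33.9 at [0.5007 0.4171 0.0901] 177.8 op 0.039 grip 15.2 F [-2.6 -0.4 -2.1]
[ 0.14 -0.07  0.71] spin -0.2
```

View pics/s9.png

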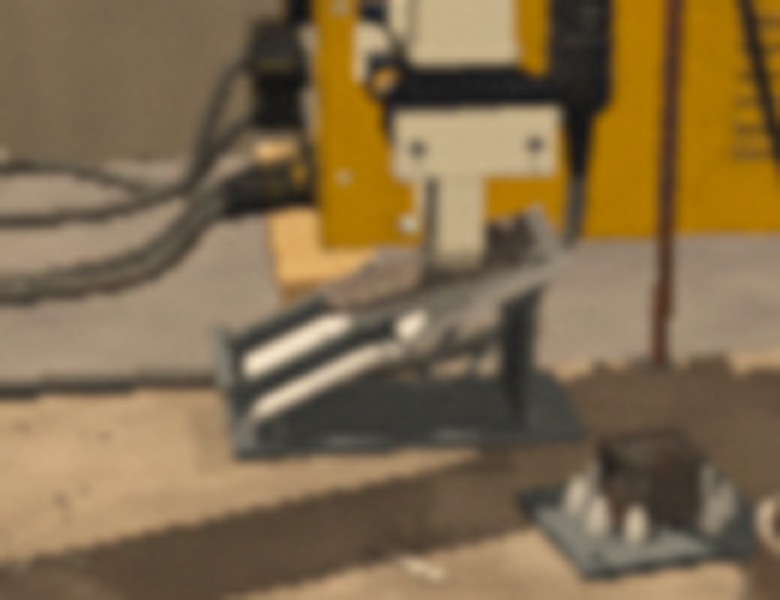

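The lap has pivoted partway, tilting from (330,290) up to (540,220). Another 6 mm down to lay it flat.

Call:
send_rows(targets=[{"translation": [0.1,0,0.2],"spin": 0,"jaw": 0},{"translation": [0.1,0,0.4],"spin": 0,"jaw": 0},{"translation": [0.1,0,0.5],"spin": 0,"jaw": 0},{"translation": [0.1,0,0.6],"spin": 0,"jaw": 0},{"translation": [0.1,0,0.6],"spin": 0,"jaw": 0}])

```text
time: 34.4
tool_pos: [0.4999, 0.417, 0.0842]
tool_rot: [-3.142, 0.0, 3.103]
contact_force: [-0.4, -0.2, -3.1]
opening: 0.0395
grip_force: 15.7
```

Run:
```python
from pl import *
plan([(.4993,.4165,.082,178,1)])
p,d=read_camera("side"); np.savez("side9.npz",p=p,d=d)
cv2.imwrite("pics/s10.png",cv2.resize(p[130:230,200:330,::-1],(780,600),interpolation=cv2.INTER_CUBIC))
```

```text
t 34.4 at [0.4999 0.417  0.0842] 177.8 op 0.040 grip 15.7 F [-0.4 -0.2 -3.1]
[ 0.06 -0.05  0.22] spin -0.2
```

View pics/s10.png

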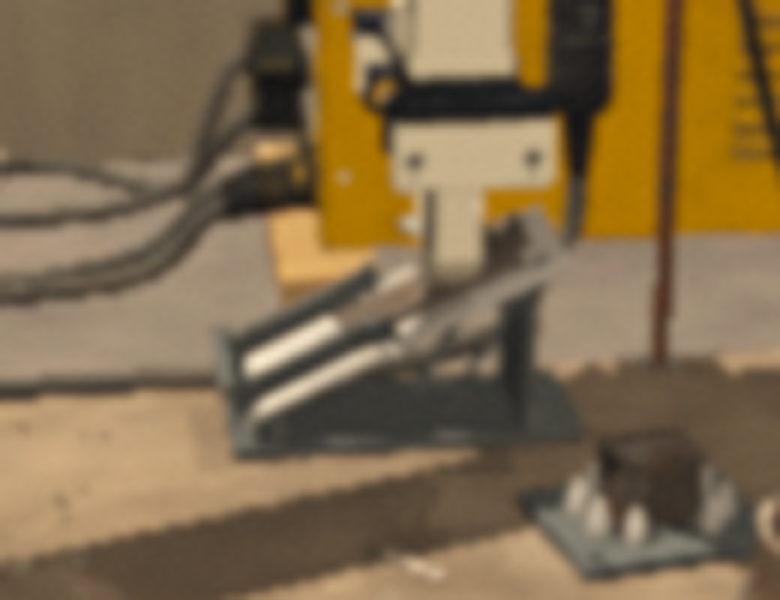

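It's nearly flat. One more millimetre, then release.

Call:
send_rows(targets=[{"translation": [0,0,0.1],"spin": 0,"jaw": 0},{"translation": [0,0,0.15],"spin": 0,"jaw": 0},{"translation": [0,0,0.15],"spin": 0,"jaw": 0.7},{"translation": [0,0,0.15],"spin": 0,"jaw": 0.7},{"translation": [0,0,0.15],"spin": 0,"jaw": 0.7}])

```text
time: 34.95
tool_pos: [0.5, 0.4171, 0.0828]
tool_rot: [3.141, 0.001, 3.104]
contact_force: [-1.3, 0.2, -0.5]
opening: 0.0592
grip_force: 0.0
```

Call:
send_rows(targets=[{"translation": [0,0,0.0],"spin": 0,"jaw": 0.7},{"translation": [0,0,0],"spin": 0,"jaw": 0.7},{"translation": [0,0,0],"spin": 0,"jaw": 0.7},{"translation": [0,0,-1],"spin": 0,"jaw": 0.7},{"translation": [0,0,-4],"spin": 0,"jaw": 0.7}])

```text
time: 35.45
tool_pos: [0.4983, 0.4161, 0.1206]
tool_rot: [-3.138, -0.005, 3.104]
contact_force: [0.6, -0.4, -0.4]
opening: 0.0644
grip_force: 0.0
```

Call:
send_rows(targets=[{"translation": [0,0,-4],"spin": 0,"jaw": 0.7},{"translation": [0,-4,-8],"spin": 0,"jaw": 0.7},{"translation": [0,-9,-8],"spin": 0,"jaw": 0.7},{"translation": [0,-14,-8],"spin": 0,"jaw": 0.7},{"translation": [0,-19,-8],"spin": 0,"jaw": 0.7}])

```text
time: 35.95
tool_pos: [0.4926, 0.2305, 0.2041]
tool_rot: [3.141, 0.002, 3.104]
contact_force: [0.5, -1.2, -0.1]
opening: 0.0643
grip_force: 0.0
```

Run:
```python
from pl import *
from m2 import *
plan([(.4993,.4165,.082,178,1)])
p,d=read_camera("side"); t,e=read_camera("top"); np.savez("top10.npz",p=t,d=e); np.savez("side10.npz",p=p,d=d)
P=load("top","top10.npz")
a=cv2.resize(p[130:230,200:330,::-1],(400,308),interpolation=cv2.INTER_CUBIC); b=cv2.resize(t[160:280,110:260,::-1],(385,308),interpolation=cv2.INTER_CUBIC)
cv2.imwrite("pics/s11.png",np.hstack([a,b]))
```

```text
t 36.0 at [0.4926 0.2305 0.2041] 177.9 op 0.064 grip 0.0 F [ 0.5 -1.2 -0.1]
[ 0.02 18.61 12.21] spin -0.1
```

View pics/s11.png

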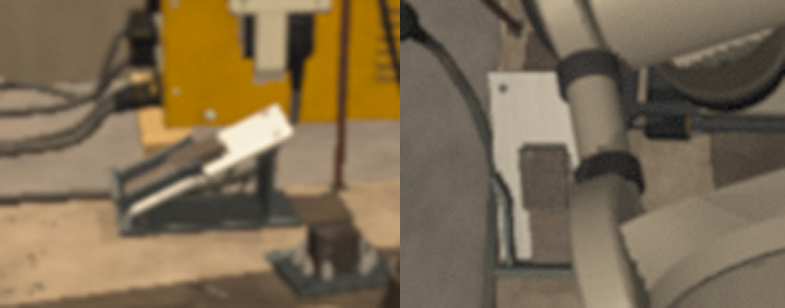

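Call:
send_rows(targets=[{"translation": [3,-5,0],"spin": 0,"jaw": 0.7},{"translation": [5,-10,0],"spin": 0,"jaw": 0.7},{"translation": [7,-15,0],"spin": 0,"jaw": 0.7},{"translation": [8,-20,0],"spin": 0,"jaw": 0.7},{"translation": [8,-24,0],"spin": 0,"jaw": 0.7}])

```text
time: 36.55
tool_pos: [0.4033, 0.0008, 0.2037]
tool_rot: [3.141, 0.002, 3.105]
contact_force: [0.5, 0.0, 1.1]
opening: 0.0644
grip_force: 0.0
```

Run:
```python
from pl import *
from m2 import *
t,e=read_camera("top"); np.savez("top11.npz",p=t,d=e); p,d=read_camera("side"); np.savez("side11.npz",p=p,d=d)
P=load("top","top11.npz"); S0=load("top","top0.npz"); print(monitor.observe()["time"])
dz=P[...,2]-S0[...,2]; m=(P[...,0]>.37)&(P[...,0]<.58)&(P[...,1]>.36)&(P[...,1]<.48)&(dz>.003)&(dz<.03)
Q=P[m]; u=(Q[:,0]-.4773+.078)/.906; print(m.sum(),"u",np.percentile(u,[1,99]).round(4),"y",np.percentile(Q[:,1],[2,98]),"dz",np.median(dz[m]))
print(rect(Q[:,:2]))
for n,f in(("top",P),("side",load("side","side11.npz"))):
  for nm,z0,z1,x,y in(("web",.05,.066,.627,-.09),("foot",.0115,.016,.627,-.09),("block",.038,.05,.57,.27),("pipe",.076,.084,.615,.093)):
    try: c=near(comps(f,z0,z1,10),x,y,.05); print(n,nm,len(c),rect(c[:,:2]),np.median(c[:,2]).round(4))
    except Exception: print(n,nm,"-")
a=t[130:310,130:430,::-1]; cv2.imwrite("pics/t12.png",cv2.resize(cv2.convertScaleAbs(a,alpha=1.4),(800,480),interpolation=cv2.INTER_CUBIC))
```

```text
36.65
1121 u [-0.0278  0.19  ] y [0.3652916 0.4579722] dz 0.007608776802433756
(array([0.475 , 0.4201]), array([207.7, 119.1]), np.float64(0.4))
top web 130 (array([ 0.6275, -0.091 ]), array([88.5,  7.1]), np.float64(-79.7)) 0.0586
top foot 222 (array([ 0.626 , -0.0878]), array([85.7, 56.8]), np.float64(-83.7)) 0.0139
top block 235 (array([0.57  , 0.2699]), array([41.9, 31.5]), np.float64(8.1)) 0.0436
top pipe 237 (array([0.6168, 0.0934]), array([96.3, 94.3]), np.float64(-1.9)) 0.0788
side web 68 (array([ 0.6217, -0.067 ]), array([37.1,  8.4]), np.float64(-80.0)) 0.0561
side foot 162 (array([ 0.6071, -0.078 ]), array([72.8, 20.1]), np.float64(-83.5)) 0.014
side block 100 (array([0.5683, 0.2669]), array([42.7, 34.7]), np.float64(6.1)) 0.043
side pipe 166 (array([0.6145, 0.0906]), array([95.8, 95.2]), np.float64(6.3)) 0.0783
```

View pics/t12.png

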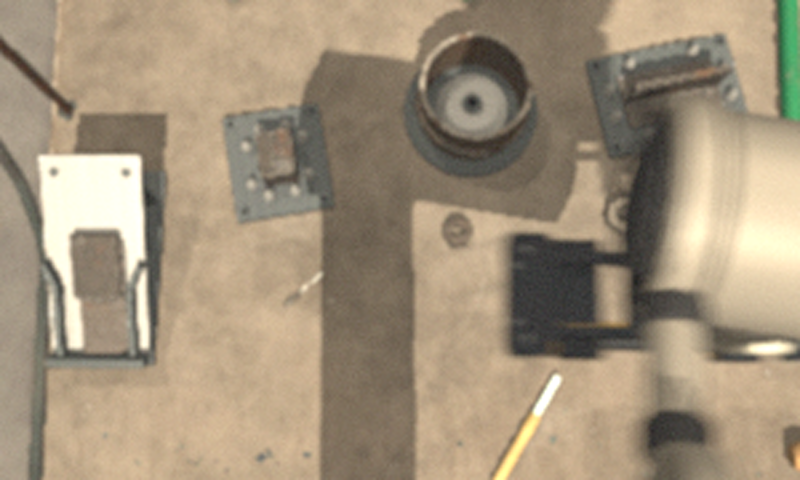

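All four pieces are in place. The lap lies lengthwise between the guides with its lower end on the stop bar at row 352. The block, pipe and tee are seated at the expected heights. Settle the arm, then hand in.

Call:
send_rows(targets=[{"translation": [0,0,0],"spin": 0,"jaw": 0.7},{"translation": [0,0,0],"spin": 0,"jaw": 0.7},{"translation": [0,0,0],"spin": 0,"jaw": 0.7},{"translation": [0,0,0],"spin": 0,"jaw": 0.7},{"translation": [0,0,0],"spin": 0,"jaw": 0.7}])

```text
time: 37.15
tool_pos: [0.4044, 0.0025, 0.2026]
tool_rot: [3.141, -0.0, 3.106]
contact_force: [0.2, 0.3, -0.7]
opening: 0.064
grip_force: 0.0
```

```bash
python3 -c "
from h import *
print(job.hand_in())"
```

```text
the job is handed in; nothing more can be done
None
```

The job is handed in at about 37 s: the tee, block and pipe measured seated on their stands, and the lap joint, checked only by eye in the last picture, lies between the guides against the stop; no verdict came back.

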